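Stir the nuts through the grading bowl

ROBOT

A 7-joint arm with a two-finger parallel gripper is mounted at the origin on the work surface. World frame = base frame: x ahead of the robot, y to its left, z up, the work surface at z = 0. Lengths are in m, angles in rad, forces in N, time in s.
With the tool pointing down it reaches from about 0.4 to 0.875 m from the base axis. Payload 6.5 kg.
Tool frame: the origin (TCP) lies on the front face of the gripper's body, between the roots of the fingers; the fingertips stand 64 mm ahead of it and the grasp point (between the pads) lies 45 mm ahead of it; z points along the fingers, y is the line along which they close (so a half turn about z gives the same grasp; the last joint's range is limited). The gripper opens to 88 mm and grips with 3 to 60 N. Pads are 18 mm wide; open, the fingers measure 123 mm over their backs; the gripper's body (75 mm by 187 mm) begins 45 mm behind the grasp point.
Start: joints at [1.212, 0.536, -0.004, 1.538, 0.003, 1.067, -0.071], TCP at [0.188, -0.622, 0.303] pointing down, gripper open.
Joint ranges: [-2.7, 2.7], [-0.37, 2.16], [-1.27, 1.26], [0.24, 2.4], [-1.31, 4.45], [0.19, 1.91], [-2.76, 2.76]. Speed limits (rad/s): [2.39, 2.39, 3.14, 3.14, 3.14, 3.14, 3.14].

INTERFACE

Orientations are given as a 3x3 rotation matrix whose columns are the frame's x, y, z axes.
In Python, from station import ctrl gives the robot as it stands.
- The arm moves only by the tool jog_arm, never from a script. Its argument "commands" is a list of rows, each an object of numbers: "x", "y", "z": the shift along the tool's x, y, z in cm; "turn": the turn about the tool's z in rad; "fingers": the opening, from 0 (shut) to 1 (fully open). A call has exactly 10 rows; each row is the pose to reach, as a shift and turn from the pose commanded when the call began, along the tool's axes at that moment; what a row does not reach only later rows make up. A row lasts 1/12 s, in which the tool goes at most 41.7 mm and 7.16 degrees, less where a joint would pass 70% of its speed; a pose out of reach is approached as far as the arm can. A call with a gripper value outside its range is refused whole. The fingers move at their own pace and stop on an object; the grip force is fixed at half the most. Time passes only in rows, so rows that repeat a pose let the fingers close, or fill a call up. It gives the time, the measured TCP pose, the force, the opening and the grip force at its end, in the units of the state.
- ctrl.observe(): the state, without advancing time (a new reading comes with each control period).
- ctrl.read_camera(name): name is "scene" or "top" or "wrist"; returns a dict with "image" (400x640x3 uint8, red, green, blue), "z_map" (400x640 float32, m along the optical axis (not along the pixel's ray), 0 where there is no reading), "fx", "fy", "cx", "cy" (pixels), "position" and "attitude" of the camera in the world; the wrist camera has in their place "hand_eye" (4x4, takes a point from camera to tool coordinates, whose origin is the TCP and whose axes are the flange's). Camera axes: x right, y down, z forward; pixel columns grow to the right and rows downward; lengths in m; the calibration is good to about 2 mm. A picture is of the moment at which its call begins: read the wrist's pose just before it.
- ctrl.sign_off(): hands the job in; it is judged then, once.
Trained networks look in a picture, given as the dict that the camera call returned (one of the last four; its "shot" number tells which), for a name from the list of things; names that differ only in an ending like _2 or _b are one class to them, and where a whole thing is asked for, a point or a joint stands for the part that bears it (a point fixed in the world has none). Each returns a list of dicts, best first, with "confidence" (0 to 1); they miss things now and then, are a little off and sometimes report something else, mostly with a low value. They report only what shows in the picture. A call takes as long as a camera call. They do not tell look-alikes from the thing itself.
- ctrl.recognise(target, picture): "at" ([x, y, z] in m, in world coordinates, good to about 4 mm: the middle of the surface that is visible of it).
The state is a dict: "time": time; "qpos": joint angles; "joint_velocities": joint speeds; "effort": joint torques, N m; "position": TCP position; "eef_rot": TCP orientation; "contact_force": force on the tool from outside, world axes, zero at the start; "torque": the same for the moment, N m; "grip_width": finger opening in m; "gripper_force": force on a finger pad.
Only numpy, scipy, OpenCV 4.12 (cv2) and the standard library are available. Lean on these libraries where they do the work, as an engineer would, in place of code of your own. Each camera call takes 0.05 s, during which the arm holds its last target. There are 200 camera calls.

TASK

Pick up the wooden spoon and stir the nuts in the purple bowl with it, in wide circles, at least three full turns and on until every small hazelnut has dropped through the gap round the floor onto the white plate; the big walnuts stay in the bowl, nothing is spilled, and the gripper keeps off the nuts. Then lay the spoon flat on the cork mat, the whole of it on the mat, and let go. Leave the slotted spoon, the salt shaker, the jar and the mug where they stand.

Things in the scene. Friction and masses are not known exactly. Their poses are not given: they have to be found in the camera images.
- wooden_spoon: all-wood tasting spoon with a round cupped head, 238 mm long, 40 to 85 g, lying flat on the crate top. Origin: mid-length, at underside level; +x to the head, z up. Handle bar 11 mm wide (y), z = 3 to 18 mm, from x = -110 to 80; foot 15 mm wide, 20 mm high at x = -120 to -104; cup 34 mm diameter, 14 mm high, centred at x = 101. Centre of mass near x = 15 mm
- spoon_head (a point): centre of the wooden spoon's cup: x = +101 mm, 6 mm above the underside in the spoon's frame
- spoon_butt (a point): handle end of the wooden spoon: x = -112 mm, 6 mm above the underside in the spoon's frame
- bowl: round purple grading bowl on four thin legs, fixed in the white plate. Origin: on its axis at the feet, 4 mm above the crate top. Flat round floor, radius 50 mm, top 56 mm above the origin, on a central stem; round it an open gap 22 mm wide all the way to the wall (inner radius 72 there); wall flares to the rim 100 above the origin, outer radius 96. Open below
- plate: white enamel plate under the bowl, fixed, 236 mm diameter, rim 22 mm high, inner floor 4 mm above the crate top. Origin: centre of its underside
- cork_mat: cork mat fixed on the crate top, 280 mm (its x) by 140 mm (its y), 6 mm thick. Origin: centre of its underside; it lies to the left or right of the plate, the spoon on the other side
- slotted_spoon: bystander: stainless steel slotted spoon, 254 mm long, head 50 mm wide to its +x, 10 mm high, lying 72 to 85 mm beside the wooden spoon (its +y side), about parallel. Origin: mid-length, underside
- salt_shaker: bystander: glass salt shaker with metal cap, 42 mm diameter, 62 mm high, standing beside the wooden spoon's handle end. Origin: centre of its underside
- tin_mug: bystander: empty steel mug, 72 mm diameter, 80 mm high, handle to its +y, standing 15 to 40 mm beyond the cork mat's far (+x) end. Origin: centre of its underside
- jar: bystander: closed amber glass jar, 64 mm diameter, 150 mm high, standing just beyond the plate's far side. Origin: centre of its underside
- hazelnut0: origin at the centre: a small round brown hazelnut, 16 mm diameter, 10 g; at the start on the bowl's floor (passes the gap)
- hazelnut1: origin at the centre: a small round brown hazelnut, 16 mm diameter, 10 g; at the start on the bowl's floor (passes the gap)
- hazelnut2: origin at the centre: a small round brown hazelnut, 16 mm diameter, 10 g; at the start on the bowl's floor (passes the gap)
- hazelnut3: origin at the centre: a small round brown hazelnut, 16 mm diameter, 10 g; at the start on the bowl's floor (passes the gap)
- hazelnut4: origin at the centre: a small round brown hazelnut, 16 mm diameter, 10 g; at the start on the bowl's floor (passes the gap)
- walnut0: origin at the centre: a large round walnut, 28 mm diameter, 14 g; at the start on the bowl's floor (too big to pass)
- walnut1: origin at the centre: a large round walnut, 28 mm diameter, 14 g; at the start on the bowl's floor (too big to pass)
Things that resemble listed ones, but are neither listed nor needed, are in the scene too. Of the things that look like the bowl, the smallest one is meant.

How it is judged:
On the way, in this order (a step that is already met when the one before it is completed fails the run):
1. the wooden spoon's head is down among the nuts, on the bowl's +x side (z of spoon_head in the frame of bowl between 0.05 and 0.088 m and horizontal distance between spoon_head and bowl below 0.07 m and x of spoon_head in the frame of bowl above 0.012 m), for 0.05 s.
2. the head has gone round to the bowl's -x side (z of spoon_head in the frame of bowl between 0.05 and 0.088 m and horizontal distance between spoon_head and bowl below 0.07 m and x of spoon_head in the frame of bowl below -0.012 m), for 0.05 s.
3. then round to the +y side (z of spoon_head in the frame of bowl between 0.05 and 0.088 m and horizontal distance between spoon_head and bowl below 0.07 m and y of spoon_head in the frame of bowl above 0.012 m and x of spoon_head in the frame of bowl above -0.009 m), for 0.05 s.
4. then round to the -y side (z of spoon_head in the frame of bowl between 0.05 and 0.088 m and horizontal distance between spoon_head and bowl below 0.07 m and y of spoon_head in the frame of bowl below -0.012 m), for 0.05 s.
At the end, for the whole second after the job is handed in: All hazelnut centres lower than 45 mm, within 118 mm of the plate's centre; all walnut centres higher than 55 mm, within 85 mm of its axis; the wooden spoon released on the cork mat, centre of head and end of handle both over the mat and under 30 mm high, slower than 20 mm/s (height (world z) of each of hazelnut0, hazelnut1, hazelnut2, hazelnut3, hazelnut4 below 0.045 m and horizontal distance between each of hazelnut0, hazelnut1, hazelnut2, hazelnut3, hazelnut4 and plate below 0.118 m and height (world z) of each of walnut0, walnut1 above 0.055 m and horizontal distance between each of walnut0, walnut1 and bowl below 0.085 m and x of spoon_head in the frame of cork_mat between -0.14 and 0.14 m and y of spoon_head in the frame of cork_mat between -0.07 and 0.07 m and z of spoon_head in the frame of cork_mat between 0.004 and 0.03 m and x of spoon_butt in the frame of cork_mat between -0.14 and 0.14 m and y of spoon_butt in the frame of cork_mat between -0.07 and 0.07 m and z of spoon_butt in the frame of cork_mat between 0.004 and 0.03 m and linear speed of wooden_spoon below 0.02 m/s); the robot touches nothing.
It fails at once if the slotted spoon, the salt shaker, the jar or the mug is shifted by more than 30 mm or knocked over (distance of any of slotted_spoon, salt_shaker, jar, tin_mug from where it was at the start of the episode above 0.03 m or angle between any of salt_shaker, jar, tin_mug's own z axis and vertical above 0.5 rad).
It fails at once if a nut is spilled outside the plate (horizontal distance between any of hazelnut0, hazelnut1, hazelnut2, hazelnut3, hazelnut4, walnut0, walnut1 and plate above 0.128 m).
It fails at once if the gripper's fingers touch the nuts (over 0.5 N) (contact force between the fingers and hazelnut0 above 0.5 N or contact force between the fingers and hazelnut1 above 0.5 N or contact force between the fingers and hazelnut2 above 0.5 N or contact force between the fingers and hazelnut3 above 0.5 N or contact force between the fingers and hazelnut4 above 0.5 N or contact force between the fingers and walnut0 above 0.5 N or contact force between the fingers and walnut1 above 0.5 N).
It also fails if it takes over 67 s, if anything falls off the work surface, if the arm or the gripper's body presses on something with over 40 N, if the wrist force passes 120 N, or if a joint passes its speed limit or range.

## Working session

There is one attempt and no reset: what is moved stays moved. The work goes in short steps, Python scripts to look and compute and a tool call to move; the robot and the scene stay as the last step left them, time stands still between calls to the robot, and variables do not carry over. Pictures are saved under pics/ and viewed, at most 10 in all, crops included, and the job is handed in when it is done.

Besides the shell and the picture viewer there is one more tool, called after "Request:" by a JSON object that holds its "name" and its "arguments". jog_arm: Moves the arm, as the interface text tells. Its arguments: {"type":"object","properties":{"commands":{"type":"array","items":{"type":"object","properties":{"x":{"type":"number"},"y":{"type":"number"},"z":{"type":"number"},"turn":{"type":"number"},"fingers":{"type":"number"}}}}},"required":["commands"]}

```bash
mkdir -p pics; cat > h.py <<'E'
import numpy as np, cv2
from station import ctrl
def shot(name,fn=None):
    s=ctrl.observe(); p=ctrl.read_camera(name)
    if name=="wrist":
        T=np.eye(4);T[:3,:3]=s["eef_rot"];T[:3,3]=s["position"];M=T@np.array(p["hand_eye"])
    else:
        M=np.eye(4);M[:3,:3]=p["attitude"];M[:3,3]=p["position"]
    if fn: cv2.imwrite("pics/"+fn,p["image"][:,:,::-1])
    return p,M
def cloud(p,M):
    v,u=np.mgrid[:400,:640];z=p["z_map"]
    P=np.stack([(u-p["cx"])/p["fx"]*z,(v-p["cy"])/p["fy"]*z,z],-1)
    return P@M[:3,:3].T+M[:3,3]
def pix(p,M,X):
    c=(np.asarray(X)-M[:3,3])@M[:3,:3]
    return c[...,0]/c[...,2]*p["fx"]+p["cx"],c[...,1]/c[...,2]*p["fy"]+p["cy"]
E
python3 - <<'E'
from h import *
for n in ["top","scene"]:
    p,M=shot(n,n+"0.png"); print(n,M.round(3).tolist(),p["fx"])
    for t in ["wooden_spoon","spoon_head","spoon_butt","bowl","plate","cork_mat","slotted_spoon","salt_shaker","tin_mug","jar","hazelnut0","walnut0"]:
        print(t,[(np.round(d["at"],3).tolist(),round(d["confidence"],2),[int(a) for a in pix(p,M,d["at"])]) for d in ctrl.recognise(t,p)])
s=ctrl.observe();print(s["time"],s["position"],np.round(s["eef_rot"],3).tolist())
E
```

```text
top [[-0.051, -0.973, 0.225, 0.126], [-0.999, 0.048, -0.018, 0.02], [0.006, -0.225, -0.974, 1.47], [0.0, 0.0, 0.0, 1.0]] 471.0176500301886
wooden_spoon [([0.449, -0.32, 0.017], 0.64, [421, 191])]
spoon_head [([0.446, -0.318, 0.016], 0.86, [421, 192])]
spoon_butt [([0.453, -0.322, 0.019], 0.61, [422, 190])]
bowl [([0.183, -0.316, 0.08], 0.84, [434, 276]), ([0.519, -0.026, 0.074], 0.81, [328, 170]), ([0.664, -0.104, 0.124], 0.71, [351, 118]), ([0.192, 0.34, 0.092], 0.56, [207, 284])]
plate [([0.471, -0.01, 0.002], 0.92, [323, 191])]
cork_mat [([0.452, -0.393, 0.008], 0.74, [443, 190]), ([0.482, 0.31, 0.006], 0.65, [223, 192])]
slotted_spoon []
salt_shaker [([0.549, -0.215, 0.057], 0.46, [388, 159])]
tin_mug [([0.705, 0.347, 0.04], 0.83, [209, 122])]
jar [([0.663, -0.104, 0.127], 0.67, [351, 118])]
hazelnut0 [([0.521, -0.023, 0.072], 0.33, [327, 169]), ([0.708, 0.346, 0.042], 0.19, [209, 121])]
walnut0 [([0.508, -0.006, 0.084], 0.5, [322, 173]), ([0.468, -0.019, 0.085], 0.46, [327, 185])]
scene [[0.019, 0.601, -0.799, 1.393], [1.0, -0.016, 0.012, -0.03], [-0.005, -0.799, -0.601, 0.807],
[... 307 characters left out ...]
[([0.532, -0.006, 0.005], 0.71, [323, 255]), ([0.48, -0.32, 0.019], 0.61, [194, 238])]
cork_mat [([0.504, 0.308, 0.009], 0.64, [452, 244])]
slotted_spoon [([0.461, -0.387, 0.012], 0.62, [169, 236])]
salt_shaker [([0.479, -0.019, 0.079], 0.74, [317, 217]), ([0.565, -0.211, 0.041], 0.61, [234, 255])]
tin_mug [([0.714, 0.338, 0.047], 0.74, [494, 298])]
jar [([0.703, -0.103, 0.101], 0.87, [276, 279])]
hazelnut0 []
walnut0 [([0.478, -0.02, 0.08], 0.64, [316, 216]), ([0.48, -0.317, 0.018], 0.56, [195, 238]), ([0.516, -0.014, 0.08], 0.41, [320, 226]), ([0.481, -0.022, 0.077], 0.15, [316, 218])]
1.3 [ 0.18760745 -0.62234735  0.30272048] [[0.957, 0.289, 0.0], [0.289, -0.957, -0.0], [-0.0, 0.0, -1.0]]
```

View pics/top0.png

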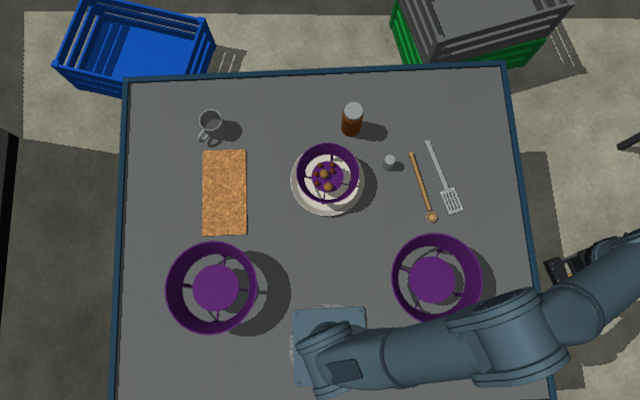

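View pics/scene0.png

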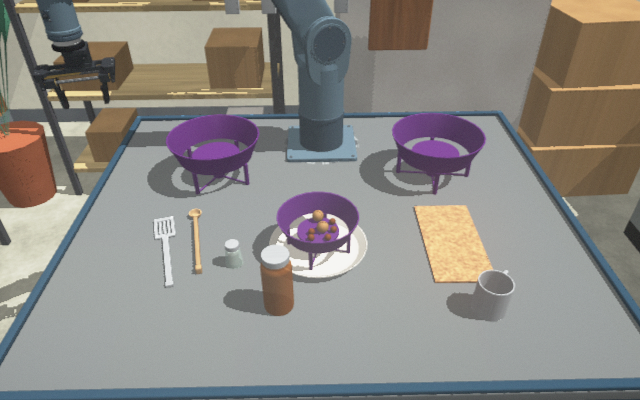

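The top view shows the small purple bowl on its plate at (328,172). The wooden spoon lies with its head at (432,216) and its butt at (411,153). The slotted spoon is to its right, the shaker is at (390,160), the mat at (224,192), the mug at (209,122) and the jar at (352,118). The scene view agrees, and the two bigger bowls are decoys.

```bash
python3 - <<'E'
from h import *
def fitc(P):
    A=np.c_[2*P,np.ones(len(P))];s=np.linalg.lstsq(A,(P**2).sum(1),rcond=None)[0];return s[:2],np.sqrt(s[2]+s[:2]@s[:2])
for n in ["top","scene"]:
    p,M=shot(n);C=cloud(p,M);hsv=cv2.cvtColor(p["image"],cv2.COLOR_RGB2HSV);H,S,V=[hsv[...,i].astype(int) for i in range(3)]
    x,y,z=C[...,0],C[...,1],C[...,2]
    m=(x>.3)&(x<.72)&(abs(y+.31)<.05)&(H>5)&(H<28)&(S>70)&(V>70)
    P=C[m];q=P[:,:2];c=q.mean(0);d=np.linalg.svd(q-c)[2][0];d*=-np.sign(d[0]);t=(q-c)@d
    b=np.median(q[t<t.min()+.15],0) ; e0,e1=c+d*t.min(),c+d*t.max()
    hand=q[t<t.max()-.05];ch=hand.mean(0);dh=np.linalg.svd(hand-ch)[2][0];dh*=-np.sign(dh[0])
    th=(q-ch)@dh
    print(n,"spoon",len(P),"butt",(ch+dh*th.min()).round(4),"headtip",(ch+dh*th.max()).round(4),"dir",dh.round(3),"L",np.ptp(th).round(3),"z",np.percentile(P[:,2],[10,50,90]).round(4))
    g=(S<60)&(x>.3)&(x<.7)&(abs(y+.3)<.05);print(" table z",np.median(z[g]).round(4))
    m=(abs(x-.48)<.14)&(abs(y)<.14)&(H>130)&(H<155)&(S>80)&(z>.097);P=C[m]
    print(" rim",[np.round(k,4) for k in fitc(P[:,:2])],np.percentile(P[:,2],[50,99]).round(4))
    m=(abs(x-.48)<.18)&(abs(y+.01)<.18)&(S<45)&(V>150)&(z>.015)&(z<.04);P=C[m]
    if len(P)>20: print(" plate",[np.round(k,4) for k in fitc(P[:,:2])],np.median(P[:,2]).round(4))
    m=(x>.25)&(x<.68)&(abs(y-.31)<.12)&(H>5)&(H<28)&(S>70)&(z<.03);P=C[m]
    r=cv2.minAreaRect((P[:,:2]*1000).astype(np.float32));print(" mat",r,np.median(P[:,2]).round(4))
    m=(abs(x-.56)<.05)&(abs(y+.215)<.04)&(z>.045);P=C[m];print(" shaker",[np.round(k,4) for k in ((P[:,:2].min(0)+P[:,:2].max(0))/2,np.ptp(P[:,:2],0),P[:,2].max())])
    m=(abs(x-.68)<.07)&(abs(y+.105)<.06)&(z>.13);P=C[m];print(" jar",((P[:,:2].min(0)+P[:,:2].max(0))/2).round(3),P[:,2].max().round(3))
    m=(x>.3)&(x<.72)&(y<-.34)&(y>-.46)&(z>.005)&(z<.03)&(S<60);P=C[m];print(" slot",P.min(0).round(3),P.max(0).round(3))
E
```

```text
top spoon 361 butt [ 0.5845 -0.2948] headtip [ 0.3533 -0.3469] dir [-0.976 -0.22 ] L 0.237 z [0.002  0.0158 0.0217]
 table z 0.0006
 rim [array([ 0.5057, -0.0209]), np.float64(0.0913)] [0.1019 0.1106]
 plate [array([ 0.5019, -0.013 ]), np.float64(0.107)] 0.0203
 mat ((487.52728271484375, 309.20892333984375), (142.890380859375, 282.5585632324219), 89.47066497802734) 0.0054
 shaker [array([ 0.5498, -0.2168]), array([0.033 , 0.0333]), np.float64(0.0711)]
 jar [ 0.683 -0.107] 0.159
 slot [ 0.303 -0.459  0.005] [ 0.72  -0.34   0.022]
scene spoon 353 butt [ 0.5875 -0.2924] headtip [ 0.3499 -0.3439] dir [-0.977 -0.212] L 0.243 z [0.0081 0.0181 0.021 ]
 table z 0.0013
 rim [array([ 0.5055, -0.0193]), np.float64(0.0921)] [0.1031 0.1078]
 plate [array([ 0.5047, -0.02  ]), np.float64(0.1107)] 0.0199
 mat ((484.68865966796875, 311.84423828125), (145.43539428710938, 286.52581787109375), 89.86347961425781) 0.0079
 shaker [array([ 0.5492, -0.2172]), array([0.0365, 0.0327]), np.float64(0.0663)]
 jar [ 0.681 -0.107] 0.155
 slot [ 0.302 -0.458  0.005] [ 0.699 -0.34   0.017]
```

Request:
{"name": "jog_arm", "arguments": {"commands": [{"x": 21,"y": -10,"z": 2,"turn": 0.075,"fingers": 0.7},{"x": 21,"y": -10,"z": 2,"turn": 0.075,"fingers": 0.7},{"x": 21,"y": -10,"z": 2,"turn": 0.075,"fingers": 0.7},{"x": 21,"y": -10,"z": 2,"turn": 0.075,"fingers": 0.7},{"x": 21,"y": -10,"z": 2,"turn": 0.075,"fingers": 0.7},{"x": 40,"y": -20.3,"z": 10,"turn": 0.075,"fingers": 0.7},{"x": 40,"y": -20.3,"z": 10,"turn": 0.075,"fingers": 0.7},{"x": 40,"y": -20.3,"z": 10,"turn": 0.075,"fingers": 0.7},{"x": 40,"y": -20.3,"z": 10,"turn": 0.075,"fingers": 0.7},{"x": 40,"y": -20.3,"z": 10,"turn": 0.075,"fingers": 0.7}]}}

```text
time: 2.23
position: [0.4821, -0.3421, 0.2173]
eef_rot: [[0.976, 0.216, 0.001], [0.216, -0.976, -0.0], [0.0, 0.0, -1.0]]
contact_force: [0.4, -0.5, 0.2]
grip_width: 0.0616
gripper_force: 0.0
```

```bash
cat >> h.py <<'E'
def spoon(p,M,lo=-.06,hi=.06):
    C=cloud(p,M);hsv=cv2.cvtColor(p["image"],cv2.COLOR_RGB2HSV);H,S,V=[hsv[...,i].astype(int) for i in range(3)]
    x,y,z=C[...,0],C[...,1],C[...,2]
    m=(x>.3)&(x<.72)&(abs(y+.31)<.06)&(H>5)&(H<28)&(S>70)&(V>70)&(z>0.006)&(z<.04)
    q=C[m];c=q[:,:2].mean(0);d=np.linalg.svd(q[:,:2]-c)[2][0];d*=-np.sign(d[0]);t=(q[:,:2]-c)@d
    print("spoon n",len(q),"butt",(c+d*t.min()).round(4),"tip",(c+d*t.max()).round(4),"dir",d.round(4),"z",np.percentile(q[:,2],[5,50,95]).round(4))
E
python3 - <<'E'
from h import *
p,M=shot("wrist","w1.png");spoon(p,M)
s=ctrl.observe();print(s["time"],s["position"].round(4),np.round(s["eef_rot"],3).tolist(),s["grip_width"])
E
```

```text
spoon n 2464 butt [ 0.5853 -0.2928] tip [ 0.3557 -0.3418] dir [-0.9779 -0.2089] z [0.0105 0.0173 0.0192]
2.2833 [ 0.4881 -0.333   0.2149] [[0.974, 0.226, 0.002], [0.226, -0.974, 0.007], [0.004, -0.006, -1.0]] 0.06179535178685128
```

View pics/w1.png

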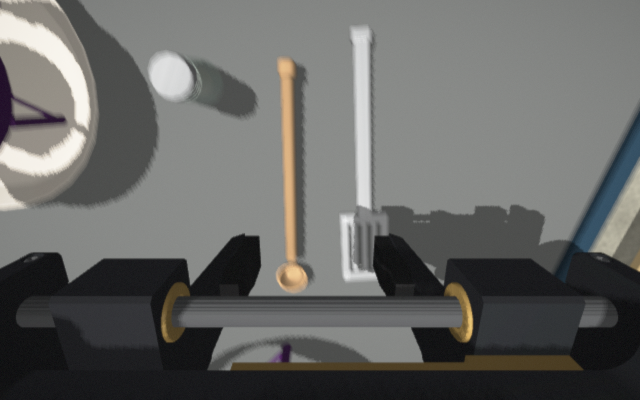

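The wrist view shows the spoon running from its butt at (287,65) to its head at (292,277). The shaker is at (172,75) and the slotted spoon is to the right.

Request:
{"name": "jog_arm", "arguments": {"commands": [{"x": 5.5,"y": -1.6,"z": 8,"fingers": 0.5},{"x": 5.5,"y": -1.6,"z": 8,"fingers": 0.5},{"x": 5.5,"y": -1.6,"z": 8,"fingers": 0.5},{"x": 5.5,"y": -1.6,"z": 8,"fingers": 0.5},{"x": 5.5,"y": -1.6,"z": 8,"fingers": 0.5},{"x": 5.5,"y": -1.6,"z": 8,"fingers": 0.5},{"x": 5.5,"y": -1.6,"z": 8,"fingers": 0.5},{"x": 5.5,"y": -1.6,"z": 8,"fingers": 0.5},{"x": 5.5,"y": -1.6,"z": 8,"fingers": 0.5},{"x": 5.5,"y": -1.6,"z": 8,"fingers": 0.5}]}}

```text
validation failed for argument at $.co...
```

```bash
python3 - <<'E'
from h import *
p,M=shot("wrist");spoon(p,M)
s=ctrl.observe();print(s["time"],s["position"].round(4),np.round(s["eef_rot"],3).tolist(),s["grip_width"])
E
```

```text
spoon n 2646 butt [ 0.5844 -0.2933] tip [ 0.357  -0.3423] dir [-0.9776 -0.2106] z [0.0114 0.0172 0.019 ]
2.3333 [ 0.4858 -0.3356  0.2157] [[0.974, 0.227, 0.001], [0.227, -0.974, 0.006], [0.002, -0.005, -1.0]] 0.0616663104732723
```

Request:
{"name": "jog_arm", "arguments": {"commands": [{"x": 6.1,"y": -1.9,"z": 8,"turn": 0.015,"fingers": 0.5},{"x": 6.1,"y": -1.9,"z": 8,"turn": 0.015,"fingers": 0.5},{"x": 6.1,"y": -1.9,"z": 8,"turn": 0.015,"fingers": 0.5},{"x": 6.1,"y": -1.9,"z": 8,"turn": 0.015,"fingers": 0.5},{"x": 6.1,"y": -1.9,"z": 8,"turn": 0.015,"fingers": 0.5},{"x": 6.1,"y": -1.9,"z": 8,"turn": 0.015,"fingers": 0.5},{"x": 6.1,"y": -1.9,"z": 8,"turn": 0.015,"fingers": 0.5},{"x": 6.1,"y": -1.9,"z": 8,"turn": 0.015,"fingers": 0.5},{"x": 6.1,"y": -1.9,"z": 8,"turn": 0.015,"fingers": 0.5},{"x": 6.1,"y": -1.9,"z": 8,"turn": 0.015,"fingers": 0.5}]}}

```text
time: 3.17
position: [0.5362, -0.3124, 0.1385]
eef_rot: [[0.98, 0.201, 0.001], [0.201, -0.98, -0.001], [0.001, 0.001, -1.0]]
contact_force: [0.7, -0.4, 0.7]
grip_width: 0.0442
gripper_force: 0.0
```

```bash
python3 - <<'E'
from h import *
p,M=shot("wrist");spoon(p,M)
s=ctrl.observe();print(s["time"],s["position"].round(4),np.round(s["eef_rot"],3).tolist(),s["grip_width"])
E
```

```text
spoon n 2852 butt [ 0.5856 -0.2929] tip [ 0.4    -0.3334] dir [-0.9771 -0.2128] z [0.0153 0.0174 0.0194]
3.2167 [ 0.5362 -0.3122  0.1382] [[0.98, 0.201, 0.001], [0.201, -0.98, -0.0], [0.0, 0.001, -1.0]] 0.043900636498264825
```

Request:
{"name": "jog_arm", "arguments": {"commands": [{"x": 0.8,"y": -0.9,"z": 3,"turn": -0.012,"fingers": 0.5},{"x": 0.8,"y": -0.9,"z": 5,"turn": -0.012,"fingers": 0.5},{"x": 0.8,"y": -0.9,"z": 6.8,"turn": -0.012,"fingers": 0.5},{"x": 0.8,"y": -0.9,"z": 6.8,"turn": -0.012,"fingers": 0.5},{"x": 0.8,"y": -0.9,"z": 6.8,"turn": -0.012,"fingers": 0.3},{"x": 0.8,"y": -0.9,"z": 6.8,"turn": -0.012,"fingers": 0.1},{"x": 0.8,"y": -0.9,"z": 6.8,"turn": -0.012,"fingers": 0.0},{"x": 0.8,"y": -0.9,"z": 6.8,"turn": -0.012,"fingers": 0.0},{"x": 0.8,"y": -0.9,"z": 6.8,"turn": -0.012,"fingers": 0.0},{"x": 0.8,"y": -0.9,"z": 6.8,"turn": -0.012,"fingers": 0.0}]}}

```text
time: 4.05
position: [0.5428, -0.3017, 0.0706]
eef_rot: [[0.977, 0.213, 0.001], [0.213, -0.977, -0.001], [0.001, 0.001, -1.0]]
contact_force: [0.1, -0.5, 3.9]
grip_width: 0.0106
gripper_force: 30.0
```

Request:
{"name": "jog_arm", "arguments": {"commands": [{"x": 0,"y": 0,"z": -24,"turn": 0,"fingers": 0},{"x": 0,"y": 0,"z": -24,"turn": 0,"fingers": 0},{"x": 0,"y": 0,"z": -24,"turn": 0,"fingers": 0},{"x": 0,"y": 0,"z": -24,"turn": 0,"fingers": 0},{"x": 0,"y": 0,"z": -24,"turn": 0,"fingers": 0},{"x": 0,"y": 0,"z": -24,"turn": 0,"fingers": 0},{"x": 0,"y": 0,"z": -24,"turn": 0,"fingers": 0},{"x": 0,"y": 0,"z": -24,"turn": 0,"fingers": 0},{"x": 0,"y": 0,"z": -24,"turn": 0,"fingers": 0},{"x": 0,"y": 0,"z": -24,"turn": 0,"fingers": 0}]}}

```text
time: 4.88
position: [0.5415, -0.3009, 0.3078]
eef_rot: [[0.977, 0.213, -0.003], [0.213, -0.977, 0.001], [-0.003, -0.002, -1.0]]
contact_force: [0.6, -0.2, -0.2]
grip_width: 0.0106
gripper_force: 30.0
```

```bash
python3 - <<'E'
from h import *
p,M=shot("scene","s2.png")
s=ctrl.observe();print(s["time"],s["position"].round(4),s["grip_width"],s["gripper_force"])
E
```

```text
4.9333 [ 0.5415 -0.3009  0.3077] 0.010721714615704401 29.998560547828674
```

View pics/s2.png

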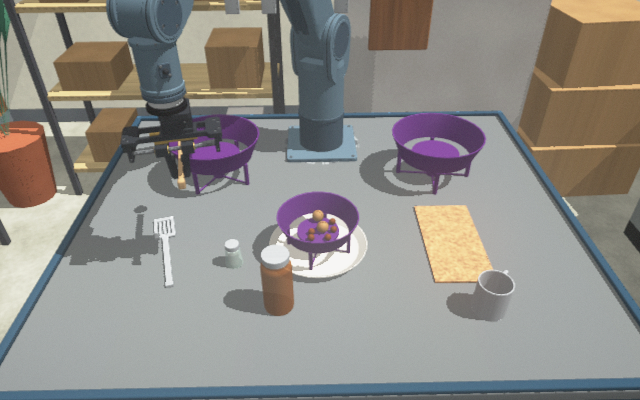

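The spoon is held at about (181,165). It points away from this camera, so its tilt has to come from the depth data.

```bash
cat >> h.py <<'E'
def held(names=("scene","wrist","top"),zmin=.03,R=.26,mid=False):
    s=ctrl.observe();tcp=s["position"];Rt=s["eef_rot"];out=[]
    for n in names:
        p,M=shot(n);C=cloud(p,M);hsv=cv2.cvtColor(p["image"],cv2.COLOR_RGB2HSV);H,S,V=[hsv[...,i].astype(int) for i in range(3)]
        L=(C-tcp)@Rt   # tool axes
        m=(H>8)&(H<24)&(S>60)&(V>60)&(abs(L[...,1])<.02)&(L[...,2]>-.02)&(L[...,2]<.3)&(np.hypot(L[...,0],L[...,2]-.06)<R)&(p["z_map"]>0)
        q=L[m];out.append(q)
        if len(q)>15:
            c=q.mean(0);d=np.linalg.svd(q-c)[2][0];t=(q-c)@d
            print(n,len(q),"ends(tool)",(c+d*t.min()).round(3),(c+d*t.max()).round(3),"angle xz deg",np.degrees(np.arctan2(d[2],d[0])).round(1))
        else: print(n,len(q))
    return out
E
python3 - <<'E'
from h import *
held()
E
```

```text
scene 233 ends(tool) [-0.128  0.003  0.049] [ 0.044 -0.001  0.046] angle xz deg -0.8
wrist 4116 ends(tool) [ 0.049 -0.001  0.026] [-0.06  -0.001  0.071] angle xz deg 157.5
top 0
```

```bash
python3 - <<'E'
from h import *
c=np.array([.5055,-.020])
for n in ["top","scene"]:
    p,M=shot(n);C=cloud(p,M);hsv=cv2.cvtColor(p["image"],cv2.COLOR_RGB2HSV);H,S,V=[hsv[...,i].astype(int) for i in range(3)]
    pur=(H>125)&(H<160)&(S>70)
    d=C[...,:2]-c;r=np.hypot(d[...,0],d[...,1]);a=np.degrees(np.arctan2(d[...,1],d[...,0]))
    m=pur&(r<.13)&(C[...,2]<.047)&(C[...,2]>.006)
    for k in range(-180,180,10):
        mm=m&(a>=k)&(a<k+10)
        if mm.sum()>1: print(n,k,mm.sum(),"r",np.percentile(r[mm],[10,50,90]).round(3),"z",np.percentile(C[...,2][mm],[10,90]).round(3))
    mm=pur&(r>.06)&(r<.1)&(C[...,2]>.03)
    for zz in np.arange(.03,.11,.01):
        k=mm&(abs(C[...,2]-zz)<.005);print("  z%.2f"%zz,k.sum(),np.median(r[k]).round(3) if k.any() else '')
print(ctrl.observe()["qpos"].round(2))
img=cv2.resize(p["image"][170:280,255:385,::-1],None,fx=5,fy=5,interpolation=cv2.INTER_CUBIC);cv2.imwrite("pics/c3.png",img)
E
```

```text
top -110 4 r [0.054 0.062 0.086] z [0.008 0.01 ]
top -20 8 r [0.07  0.071 0.073] z [0.015 0.04 ]
top 70 7 r [0.056 0.07  0.073] z [0.008 0.033]
top 160 3 r [0.057 0.076 0.077] z [0.007 0.01 ]
  z0.03 1 0.072
  z0.04 4 0.072
  z0.05 11 0.075
  z0.06 118 0.075
  z0.07 164 0.078
  z0.08 254 0.081
  z0.09 284 0.086
  z0.10 358 0.091
scene -110 9 r [0.07  0.073 0.075] z [0.038 0.045]
scene -20 7 r [0.041 0.048 0.06 ] z [0.008 0.016]
scene 70 3 r [0.077 0.077 0.077] z [0.013 0.022]
  z0.03 0 
  z0.04 8 0.073
  z0.05 13 0.072
  z0.06 139 0.076
  z0.07 242 0.079
  z0.08 265 0.082
  z0.09 339 0.086
  z0.10 484 0.091
[ 0.49  0.48 -0.08  1.61  0.04  1.05 -0.96]
```

View pics/c3.png

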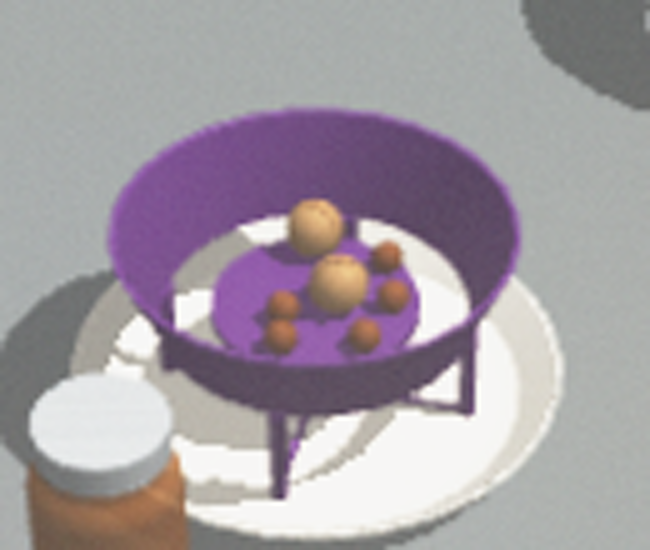

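The crop shows two walnuts and five hazelnuts on the floor, with thin legs at azimuths of about -15°, 75°, 165° and -105°. The spoon stays level in the grip, so I'll tilt it by hooking its head under the fixed wall's lower edge, between two legs at azimuth 30°, and lifting.

Request:
{"name": "jog_arm", "arguments": {"commands": [{"x": 30.9,"y": -37.3,"z": 0,"turn": -0.31,"fingers": 0},{"x": 30.9,"y": -37.3,"z": 0,"turn": -0.31,"fingers": 0},{"x": 30.9,"y": -37.3,"z": 0,"turn": -0.31,"fingers": 0},{"x": 30.9,"y": -37.3,"z": 0,"turn": -0.31,"fingers": 0},{"x": 30.9,"y": -37.3,"z": 0,"turn": -0.31,"fingers": 0},{"x": 30.9,"y": -37.3,"z": 0,"turn": -0.31,"fingers": 0},{"x": 30.9,"y": -37.3,"z": 0,"turn": -0.31,"fingers": 0},{"x": 30.9,"y": -37.3,"z": 0,"turn": -0.31,"fingers": 0},{"x": 30.9,"y": -37.3,"z": 0,"turn": -0.31,"fingers": 0},{"x": 30.9,"y": -37.3,"z": 0,"turn": -0.31,"fingers": 0}]}}

```text
time: 6.02
position: [0.7343, 0.0706, 0.3094]
eef_rot: [[0.865, 0.501, -0.0], [0.501, -0.865, -0.0], [-0.0, 0.0, -1.0]]
contact_force: [1.1, -0.3, 0.9]
grip_width: 0.0106
gripper_force: 30.0
```

```bash
cat >> h.py <<'E'
def to(x,y,z,head=None):
    "shift in cm along tool axes to bring TCP to x,y,z; head: wanted world azimuth (deg) of the head direction (-tool x)"
    s=ctrl.observe();R=s["eef_rot"];d=(np.array([x,y,z])-s["position"])@R*100
    az=np.degrees(np.arctan2(-R[1,0],-R[0,0]))%360
    t=0 if head is None else -np.radians((head-az+180)%360-180)
    print("t",round(s["time"],2),"tcp",s["position"].round(4),"head az",round(az,1),"F",np.round(s["contact_force"],1),"-> xyz cm",d.round(2),"turn",round(t,3))
E
python3 - <<'E'
from h import *
to(.764,.129,.105,210)
E
```

```text
t 6.02 tcp [0.7343 0.0706 0.3094] head az 210.1 F [ 1.1 -0.3  0.9] -> xyz cm [ 5.5  -3.56 20.44] turn 0.001
```

Request:
{"name": "jog_arm", "arguments": {"commands": [{"x": 5.2,"y": -3.3,"z": 0,"turn": 0,"fingers": 0},{"x": 5.2,"y": -3.3,"z": 0,"turn": 0,"fingers": 0},{"x": 5.2,"y": -3.3,"z": 20.4,"turn": 0,"fingers": 0},{"x": 5.2,"y": -3.3,"z": 20.4,"turn": 0,"fingers": 0},{"x": 5.2,"y": -3.3,"z": 20.4,"turn": 0,"fingers": 0},{"x": 5.2,"y": -3.3,"z": 20.4,"turn": 0,"fingers": 0},{"x": 5.2,"y": -3.3,"z": 20.4,"turn": 0,"fingers": 0},{"x": 5.2,"y": -3.3,"z": 20.4,"turn": 0,"fingers": 0},{"x": 5.2,"y": -3.3,"z": 20.4,"turn": 0,"fingers": 0},{"x": 5.2,"y": -3.3,"z": 20.4,"turn": 0,"fingers": 0}]}}

```text
time: 6.85
position: [0.7637, 0.1237, 0.1083]
eef_rot: [[0.866, 0.501, 0.003], [0.501, -0.866, 0.001], [0.003, 0.001, -1.0]]
contact_force: [0.8, 0.5, -0.1]
grip_width: 0.0108
gripper_force: 30.0
```

```bash
python3 - <<'E'
from h import *
to(.703,.094,.1005,210)
p,M=shot("scene","s4.png");cv2.imwrite("pics/s4.png",cv2.resize(p["image"][130:330,200:500,::-1],None,fx=2,fy=2))
o=held(("scene","top"))
E
```

```text
t 6.85 tcp [0.7637 0.1237 0.1083] head az 210.1 F [ 0.8  0.5 -0.1] -> xyz cm [-6.74 -0.47  0.75] turn 0.001
scene 438 ends(tool) [-0.255 -0.002  0.057] [0.043 0.001 0.049] angle xz deg -1.5
top 0
```

View pics/s4.png

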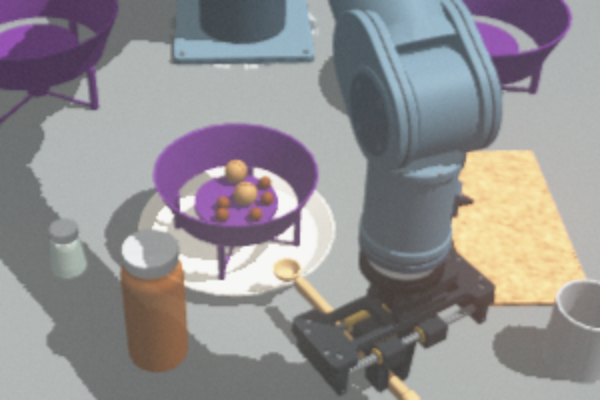

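The spoon is level. Its head at (287,268) is over the plate edge, aimed between two legs. I'll insert it under the wall.

Request:
{"name": "jog_arm", "arguments": {"commands": [{"x": 0,"y": -0.4,"z": 0.7,"turn": 0,"fingers": 0},{"x": 0,"y": -0.4,"z": 0.7,"turn": 0,"fingers": 0},{"x": -2,"y": -0.4,"z": 0.7,"turn": 0,"fingers": 0},{"x": -4,"y": -0.4,"z": 0.7,"turn": 0,"fingers": 0},{"x": -6,"y": -0.4,"z": 0.7,"turn": 0,"fingers": 0},{"x": -6.7,"y": -0.4,"z": 0.7,"turn": 0,"fingers": 0},{"x": -6.7,"y": -0.4,"z": 0.7,"turn": 0,"fingers": 0},{"x": -6.7,"y": -0.4,"z": -0.1,"turn": 0,"fingers": 0},{"x": -6.7,"y": -0.4,"z": -0.8,"turn": 0,"fingers": 0},{"x": -6.8,"y": -0.4,"z": -1.6,"turn": 0,"fingers": 0}]}}

```text
time: 7.83
position: [0.7118, 0.1012, 0.1291]
eef_rot: [[0.863, 0.504, 0.028], [0.504, -0.864, 0.014], [0.031, 0.003, -1.0]]
contact_force: [20.4, 11.5, 2.9]
grip_width: 0.0106
gripper_force: 30.0
```

```bash
python3 - <<'E'
from h import *
o=held(("scene",));q=o[0]
for k in np.arange(-.2,.08,.02):
    m=abs(q[:,0]-k)<.01
    if m.sum()>2: print(round(k,2),m.sum(),np.median(q[m,2]).round(3))
p,M=shot("scene","s5.png");cv2.imwrite("pics/s5.png",cv2.resize(p["image"][170:330,220:460,::-1],None,fx=2.5,fy=2.5))
to(.703,.094,.14,210)
E
```

```text
scene 414 ends(tool) [-0.238 -0.004  0.052] [0.066 0.001 0.046] angle xz deg -1.2
-0.2 17 0.05
-0.16 45 0.084
-0.06 4 0.059
-0.04 8 0.061
-0.0 19 0.051
0.02 72 0.049
0.04 54 0.047
0.06 91 0.044
t 7.93 tcp [0.7118 0.1005 0.13  ] head az 210.2 F [22.5 12.9  3. ] -> xyz cm [-1.06  0.12 -1.04] turn 0.004
```

View pics/s5.png

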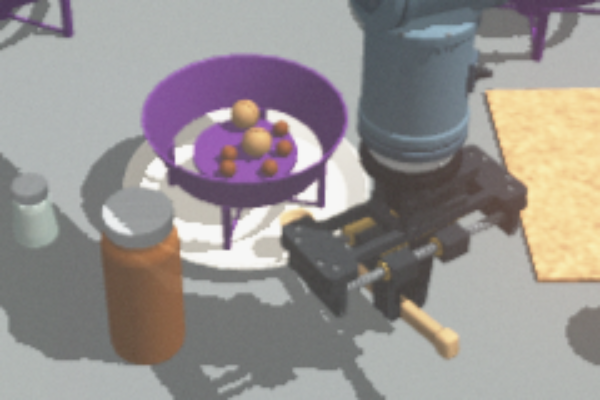

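The spoon has slid back about 25 mm in the grip, and the cup at (293,215) is just at the wall's foot. I'll measure the wall's lower edge.

```bash
python3 - <<'E'
from h import *
c=np.array([.5055,-.020])
p,M=shot("scene");C=cloud(p,M);hsv=cv2.cvtColor(p["image"],cv2.COLOR_RGB2HSV);H,S,V=[hsv[...,i].astype(int) for i in range(3)]
pur=(H>120)&(H<165)&(S>60)
d=C[...,:2]-c;r=np.hypot(d[...,0],d[...,1]);a=np.degrees(np.arctan2(d[...,1],d[...,0]))
for k in range(-50,60,10):
    m=pur&(r>.066)&(r<.1)&(a>=k)&(a<k+10)
    if m.sum(): print(k,m.sum(),"zmin",np.sort(C[...,2][m])[:6].round(3))
m=(H>8)&(H<24)&(S>60)&(V>60)&(r<.13)&(r>.06)&(a>5)&(a<60);q=C[m];print("cup",len(q),q.min(0).round(3),q.max(0).round(3),"r",np.percentile(r[m],[1,50,99]).round(3))
u=np.where(m);print(u[0].min(),u[0].max(),u[1].min(),u[1].max())
E
```

```text
-50 14 zmin [0.074 0.088 0.096 0.1   0.101 0.102]
-40 15 zmin [0.072 0.083 0.083 0.086 0.086 0.091]
-30 20 zmin [0.079 0.084 0.087 0.094 0.095 0.1  ]
-20 40 zmin [0.006 0.01  0.011 0.016 0.016 0.017]
-10 22 zmin [0.062 0.068 0.083 0.086 0.092 0.093]
0 24 zmin [0.061 0.074 0.083 0.092 0.093 0.096]
10 20 zmin [0.075 0.094 0.098 0.098 0.099 0.099]
20 18 zmin [0.056 0.058 0.077 0.098 0.098 0.1  ]
30 20 zmin [0.058 0.064 0.068 0.069 0.074 0.074]
40 26 zmin [0.061 0.063 0.064 0.065 0.067 0.068]
50 20 zmin [0.067 0.068 0.069 0.075 0.078 0.079]
cup 40 [0.565 0.012 0.034] [0.585 0.039 0.047] r [0.074 0.079 0.093]
253 259 332 344
```

Request:
{"name": "jog_arm", "arguments": {"commands": [{"x": 0.7,"y": 0,"z": 0,"turn": 0,"fingers": 0},{"x": 0.9,"y": 0,"z": -0.5,"turn": 0,"fingers": 0},{"x": 0.9,"y": 0,"z": -1,"turn": 0,"fingers": 0},{"x": 0.9,"y": 0,"z": -1.5,"turn": 0,"fingers": 0},{"x": 0.8,"y": 0,"z": -2,"turn": 0,"fingers": 0},{"x": 0.7,"y": 0,"z": -2.5,"turn": 0,"fingers": 0},{"x": 0.6,"y": 0,"z": -3,"turn": 0,"fingers": 0},{"x": 0.5,"y": 0,"z": -3.5,"turn": 0,"fingers": 0},{"x": 0.4,"y": 0,"z": -4,"turn": 0,"fingers": 0},{"x": 0.4,"y": 0,"z": -4,"turn": 0,"fingers": 0}]}}

```text
time: 8.82
position: [0.7053, 0.095, 0.1631]
eef_rot: [[0.865, 0.501, 0.002], [0.501, -0.865, 0.001], [0.002, 0.0, -1.0]]
contact_force: [4.7, 3.7, -0.3]
grip_width: 0.0103
gripper_force: 30.0
```

```bash
cat >> h.py <<'E'
def prof(n="scene",lo=-.24,hi=.14):
    s=ctrl.observe();tcp=s["position"];Rt=s["eef_rot"];p,M=shot(n);C=cloud(p,M);hsv=cv2.cvtColor(p["image"],cv2.COLOR_RGB2HSV);H,S,V=[hsv[...,i].astype(int) for i in range(3)]
    L=(C-tcp)@Rt
    m=(H>8)&(H<24)&(S>60)&(V>60)&(abs(L[...,1])<.022)&(L[...,2]>-.03)&(L[...,2]<.29)&(C[...,2]>.012)&(p["z_map"]>0)
    q=L[m];w=C[m]
    for k in np.arange(lo,hi,.02):
        m=abs(q[:,0]-k)<.01
        if m.sum()>2: print("  tool x %.2f n %d z med %.3f max %.3f  world z %.3f y %.3f"%(k,m.sum(),np.median(q[m,2]),q[m,2].max(),np.median(w[m,2]),np.median(q[m,1])))
    print("  xmin/max",q[:,0].min().round(3),q[:,0].max().round(3))
    return p
E
python3 - <<'E'
from h import *
to(.703,.094,.14,210)
prof()
E
```

```text
t 8.82 tcp [0.7053 0.095  0.1631] head az 210.1 F [ 4.7  3.7 -0.3] -> xyz cm [-0.25 -0.03  2.31] turn 0.001
  tool x -0.22 n 102 z med 0.081 max 0.095  world z 0.082 y -0.003
  tool x -0.20 n 7 z med 0.081 max 0.084  world z 0.081 y -0.008
  tool x -0.18 n 17 z med 0.088 max 0.098  world z 0.075 y -0.002
  tool x -0.04 n 21 z med 0.073 max 0.081  world z 0.090 y 0.004
  tool x -0.02 n 4 z med -0.027 max 0.005  world z 0.190 y 0.020
  tool x -0.00 n 19 z med 0.051 max 0.061  world z 0.112 y 0.000
  tool x 0.02 n 82 z med 0.043 max 0.060  world z 0.120 y 0.003
  tool x 0.04 n 55 z med 0.038 max 0.050  world z 0.126 y 0.004
  tool x 0.06 n 91 z med 0.033 max 0.044  world z 0.130 y 0.003
  xmin/max -0.271 0.066
```

Request:
{"name": "jog_arm", "arguments": {"commands": [{"x": 0.4,"y": 0,"z": 0.7,"turn": 0,"fingers": 0},{"x": 0.4,"y": 0,"z": 1.4,"turn": 0,"fingers": 0},{"x": 0.4,"y": 0,"z": 1.6,"turn": 0,"fingers": 0},{"x": 0.4,"y": 0,"z": 1.6,"turn": 0,"fingers": 0},{"x": -0.5,"y": 0,"z": 1.6,"turn": 0,"fingers": 0},{"x": -1.2,"y": 0,"z": 1.6,"turn": 0,"fingers": 0},{"x": -2,"y": 0,"z": 1.6,"turn": 0,"fingers": 0},{"x": -2.5,"y": 0,"z": 1.6,"turn": 0,"fingers": 0},{"x": -2.5,"y": 0,"z": 1.6,"turn": 0,"fingers": 0},{"x": -2.5,"y": 0,"z": 1.6,"turn": 0,"fingers": 0}]}}

```text
time: 9.7
position: [0.6968, 0.0913, 0.1559]
eef_rot: [[0.863, 0.504, 0.037], [0.503, -0.864, 0.016], [0.04, 0.005, -0.999]]
contact_force: [27.3, 16.6, 14.2]
grip_width: 0.0108
gripper_force: 30.0
```

```bash
python3 - <<'E'
from h import *
to(.703,.094,.14,210)
prof()
E
```

```text
t 9.7 tcp [0.6968 0.0913 0.1559] head az 210.3 F [27.3 16.6 14.2] -> xyz cm [0.61 0.07 1.62] turn 0.004
  tool x -0.24 n 31 z med 0.067 max 0.076  world z 0.079 y -0.016
  tool x -0.22 n 54 z med 0.063 max 0.078  world z 0.085 y -0.000
  tool x -0.20 n 57 z med 0.067 max 0.077  world z 0.080 y -0.006
  tool x -0.18 n 18 z med 0.076 max 0.080  world z 0.073 y -0.001
  tool x -0.14 n 3 z med 0.120 max 0.120  world z 0.031 y 0.013
  tool x -0.06 n 13 z med 0.083 max 0.091  world z 0.071 y 0.005
  tool x -0.04 n 34 z med 0.074 max 0.082  world z 0.080 y 0.004
  tool x -0.02 n 8 z med -0.010 max 0.042  world z 0.166 y 0.020
  tool x -0.00 n 13 z med 0.050 max 0.057  world z 0.106 y -0.001
  tool x 0.02 n 81 z med 0.042 max 0.059  world z 0.114 y 0.003
  tool x 0.04 n 53 z med 0.037 max 0.051  world z 0.120 y 0.004
  tool x 0.06 n 90 z med 0.030 max 0.041  world z 0.128 y 0.003
  xmin/max -0.264 0.067
```

Request:
{"name": "jog_arm", "arguments": {"commands": [{"x": 1.3,"y": 0,"z": -1,"turn": 0,"fingers": 0},{"x": 1.1,"y": 0,"z": -1.7,"turn": 0,"fingers": 0},{"x": 0.8,"y": 0,"z": -2.5,"turn": 0,"fingers": 0},{"x": 0.4,"y": 0,"z": -3.3,"turn": 0,"fingers": 0},{"x": 0,"y": 0,"z": -4,"turn": 0,"fingers": 0},{"x": -0.5,"y": 0,"z": -4.7,"turn": 0,"fingers": 0},{"x": -1.2,"y": 0,"z": -5.4,"turn": 0,"fingers": 0},{"x": -2,"y": 0,"z": -6.2,"turn": 0,"fingers": 0},{"x": -2,"y": 0,"z": -6.2,"turn": 0,"fingers": 0},{"x": -2,"y": 0,"z": -6.2,"turn": 0,"fingers": 0}]}}

```text
time: 10.58
position: [0.6668, 0.0726, 0.2086]
eef_rot: [[0.866, 0.501, 0.003], [0.501, -0.866, 0.001], [0.003, 0.001, -1.0]]
contact_force: [3.9, 3.0, 1.8]
grip_width: 0.0107
gripper_force: 30.0
```

```bash
python3 - <<'E'
from h import *
to(.703,.094,.14,210)
p=prof();cv2.imwrite("pics/s6.png",cv2.resize(p["image"][150:330,220:460,::-1],None,fx=2.5,fy=2.5))
E
```

```text
t 10.58 tcp [0.6668 0.0726 0.2086] head az 210.1 F [3.9 3.  1.8] -> xyz cm [ 4.18 -0.05  6.87] turn 0.001
  tool x -0.22 n 30 z med 0.126 max 0.140  world z 0.082 y -0.011
  tool x -0.18 n 27 z med 0.132 max 0.139  world z 0.076 y 0.016
  tool x -0.14 n 5 z med 0.138 max 0.141  world z 0.070 y 0.000
  tool x -0.10 n 21 z med 0.162 max 0.173  world z 0.046 y 0.010
  tool x -0.08 n 39 z med 0.149 max 0.168  world z 0.059 y 0.004
  tool x -0.06 n 34 z med 0.123 max 0.140  world z 0.086 y 0.005
  tool x -0.04 n 33 z med 0.105 max 0.120  world z 0.103 y 0.005
  tool x -0.02 n 30 z med 0.086 max 0.102  world z 0.123 y 0.005
  tool x -0.00 n 8 z med 0.050 max 0.080  world z 0.159 y 0.005
  tool x 0.02 n 78 z med 0.035 max 0.058  world z 0.174 y 0.004
  tool x 0.04 n 69 z med 0.016 max 0.036  world z 0.193 y 0.005
  tool x 0.06 n 52 z med 0.011 max 0.020  world z 0.197 y 0.002
  xmin/max -1.811 0.059
```

View pics/s6.png

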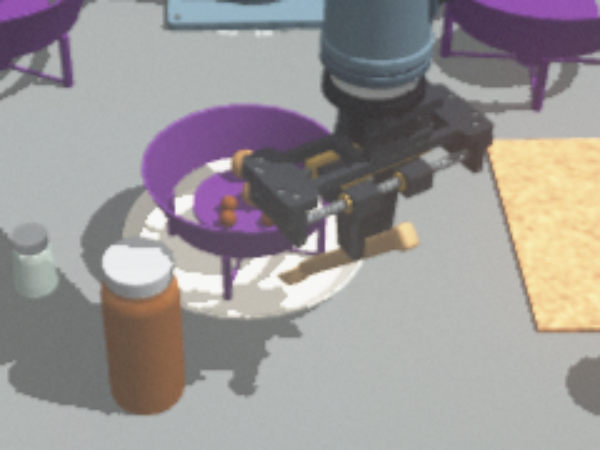

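The spoon is now tilted by about 47°, seen from (290,277) to (405,235). I'll continue the arc.

Request:
{"name": "jog_arm", "arguments": {"commands": [{"x": -0.6,"y": 0,"z": -0.6,"turn": 0,"fingers": 0},{"x": -1.2,"y": 0,"z": -1.1,"turn": 0,"fingers": 0},{"x": -1.9,"y": 0,"z": -1.6,"turn": 0,"fingers": 0},{"x": -2.6,"y": 0,"z": -2,"turn": 0,"fingers": 0},{"x": -3.3,"y": 0,"z": -2.4,"turn": 0,"fingers": 0},{"x": -4,"y": 0,"z": -2.7,"turn": 0,"fingers": 0},{"x": -4,"y": 0,"z": -2.7,"turn": 0,"fingers": 0},{"x": -4,"y": 0,"z": -2.7,"turn": 0,"fingers": 0},{"x": -2,"y": 0,"z": -2,"turn": 0,"fingers": 0},{"x": -2,"y": 0,"z": -2,"turn": 0,"fingers": 0}]}}

```text
time: 11.47
position: [0.6491, 0.0637, 0.2264]
eef_rot: [[0.865, 0.502, -0.001], [0.502, -0.865, 0.001], [-0.001, -0.001, -1.0]]
contact_force: [-0.2, 1.4, -0.7]
grip_width: 0.0107
gripper_force: 30.0
```

```bash
python3 - <<'E'
from h import *
to(.703,.094,.14,210)
p=prof()
E
```

```text
t 11.47 tcp [0.6491 0.0637 0.2264] head az 210.1 F [-0.2  1.4 -0.7] -> xyz cm [6.19 0.1  8.63] turn 0.002
  tool x -0.20 n 16 z med 0.150 max 0.159  world z 0.077 y -0.008
  tool x -0.16 n 45 z med 0.144 max 0.159  world z 0.082 y 0.003
  tool x -0.14 n 31 z med 0.148 max 0.156  world z 0.078 y -0.003
  tool x -0.12 n 19 z med 0.153 max 0.158  world z 0.073 y 0.000
  tool x -0.06 n 61 z med 0.187 max 0.197  world z 0.039 y 0.005
  tool x -0.04 n 49 z med 0.152 max 0.188  world z 0.074 y 0.004
  tool x -0.02 n 66 z med 0.112 max 0.141  world z 0.114 y 0.004
  tool x -0.00 n 55 z med 0.078 max 0.103  world z 0.148 y 0.004
  tool x 0.02 n 127 z med 0.026 max 0.062  world z 0.201 y 0.004
  tool x 0.04 n 105 z med -0.001 max 0.025  world z 0.228 y 0.003
  xmin/max -1.783 0.046
```

Request:
{"name": "jog_arm", "arguments": {"commands": [{"x": 1.5,"y": 0,"z": 0,"turn": 0,"fingers": 0},{"x": 2.5,"y": 0,"z": -0.3,"turn": 0,"fingers": 0},{"x": 4,"y": 0,"z": -1,"turn": 0,"fingers": 0},{"x": 5,"y": 0,"z": -3,"turn": 0,"fingers": 0},{"x": 5,"y": 0,"z": -6,"turn": 0,"fingers": 0},{"x": 5,"y": 0,"z": -9,"turn": 0,"fingers": 0},{"x": 5,"y": 0,"z": -12,"turn": 0,"fingers": 0},{"x": 5,"y": 0,"z": -12,"turn": 0,"fingers": 0},{"x": 5,"y": 0,"z": -12,"turn": 0,"fingers": 0},{"x": 5,"y": 0,"z": -12,"turn": 0,"fingers": 0}]}}

```text
time: 12.35
position: [0.6909, 0.0868, 0.3465]
eef_rot: [[0.865, 0.501, -0.002], [0.501, -0.865, -0.001], [-0.002, -0.0, -1.0]]
contact_force: [0.0, 0.1, -0.5]
grip_width: 0.0108
gripper_force: 30.0
```

```bash
python3 - <<'E'
from h import *
to(.703,.094,.14,210)
p=prof();cv2.imwrite("pics/s7.png",cv2.resize(p["image"][120:320,200:500,::-1],None,fx=2.5,fy=2.5))
p=prof("top")
E
```

```text
t 12.35 tcp [0.6909 0.0868 0.3465] head az 210.1 F [ 0.   0.1 -0.5] -> xyz cm [ 1.46 -0.   20.65] turn 0.001
  tool x -0.24 n 66 z med 0.264 max 0.279  world z 0.083 y -0.014
  tool x -0.20 n 106 z med 0.265 max 0.279  world z 0.082 y -0.003
  tool x -0.18 n 11 z med 0.271 max 0.277  world z 0.076 y -0.004
  tool x -0.16 n 13 z med 0.275 max 0.278  world z 0.071 y -0.002
  tool x -0.06 n 90 z med 0.186 max 0.202  world z 0.161 y 0.005
  tool x -0.04 n 73 z med 0.152 max 0.189  world z 0.195 y 0.004
  tool x -0.02 n 94 z med 0.113 max 0.142  world z 0.234 y 0.004
  tool x -0.00 n 90 z med 0.077 max 0.102  world z 0.270 y 0.004
  tool x 0.02 n 194 z med 0.025 max 0.065  world z 0.321 y 0.004
  tool x 0.04 n 141 z med -0.000 max 0.025  world z 0.347 y 0.004
  xmin/max -1.835 0.047Traceback (most recent call last):
  File "<stdin>", line 4, in <module>
  File "h.py", line 50, in prof
    print("  xmin/max",q[:,0].min().round(3),q[:,0].max().round(3))
                       ~~~~~~~~~~^^
    return umr_minimum(a, axis, None, out, keepdims, initial, where)
ValueError: zero-size array to reduction operation minimum which has no identity
```

View pics/s7.png

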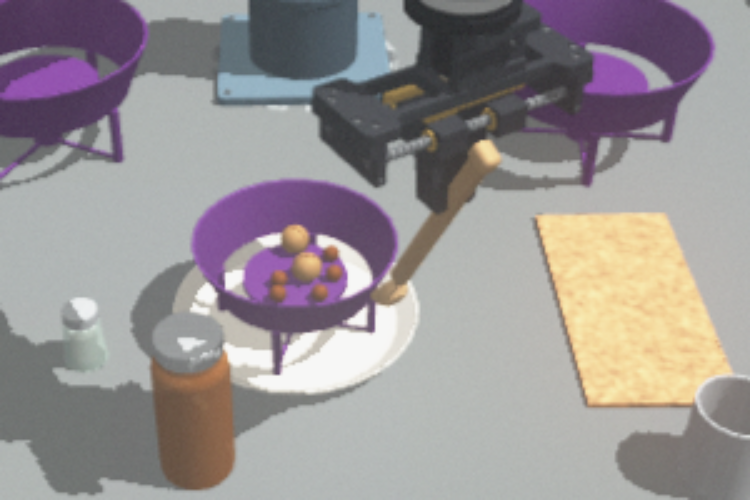

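The spoon now leans at about 61°, from its butt at (485,152) to its head at (388,292). All the nuts are still on the floor: walnuts at (294,238) and (307,267), hazelnuts at (332,253), (334,272), (319,292), (278,292) and (279,278).

```bash
cat >> h.py <<'E'
def ray(p,M,u,v,z):
    d=M[:3,:3]@np.array([(u-p["cx"])/p["fx"],(v-p["cy"])/p["fy"],1]);o=M[:3,3];return (o+d*(z-o[2])/d[2])[:2]
E
python3 - <<'E'
from h import *
p,M=shot("scene");c=np.array([.5055,-.020])
for nm,z,L in [("wal",.074,[(294,238),(307,267)]),("haz",.068,[(332,253),(334,272),(319,292),(278,292),(279,278)])]:
    for a,b in L: print(nm,((ray(p,M,200+a/2.5,120+b/2.5,z)-c)*1000).round(0))
# floor centre from purple disc
hsv=cv2.cvtColor(p["image"],cv2.COLOR_RGB2HSV);C=cloud(p,M)
m=(hsv[...,0]>120)&(hsv[...,0]<165)&(hsv[...,1]>60)&(abs(C[...,2]-.06)<.006)&(np.hypot(*(C[...,:2]-c).transpose(2,0,1))<.058)
q=C[m][:,:2];print(len(q),(q.min(0)+q.max(0))/2,np.ptp(q,axis=0),np.median(C[m][:,2]))
# spoon line fit in tool axes
s=ctrl.observe();L=(C-s["position"])@s["eef_rot"]
H,S,V=[hsv[...,i].astype(int) for i in range(3)]
m=(H>8)&(H<24)&(S>60)&(V>60)&(abs(L[...,1])<.03)&(L[...,0]>-.1)&(L[...,0]<.06)&(L[...,2]<.21)&(L[...,2]>-.05)
q=L[m];print(len(q),q[q[:,2]>.17].mean(0),q[q[:,2]>.165].min(0),q[q[:,2]>.165].max(0),q[:,2].min())
to(.5055+.030+.0554-.0,-.020+.0+.032,.3465,210)
E
```

```text
wal [-41.   1.]
wal [ 3. 13.]
haz [-24.  37.]
haz [ 4. 38.]
haz [32. 23.]
haz [ 31. -15.]
haz [ 11. -14.]
497 [ 0.50172376 -0.0194616 ] [0.09217474 0.09697887] 0.0614455097286698
730 [-0.05474393  0.00443337  0.18628922] [-0.06433854 -0.01375061  0.1650352 ] [-0.04302243  0.01617369  0.19949965] -0.04162560690938037
t 12.5 tcp [0.6909 0.0869 0.3457] head az 210.1 F [-0.1  0.2 -0.4] -> xyz cm [-12.41   1.48  -0.04] turn 0.001
```

```bash
cat >> h.py <<'E'
OFF=np.array([.555,.012])
def plan(pts,off=OFF):
    "pts: rows (head x mm, head y mm rel. bowl axis, TCP z m) -> cm along tool axes"
    s=ctrl.observe();R=s["eef_rot"]
    print("t",round(s["time"],2),"tcp",s["position"].round(4),"head now",((s["position"][:2]-off)*1000).round(1),"F",np.round(s["contact_force"],1))
    for a,b,z in pts: print(*((np.array([off[0]+a/1e3,off[1]+b/1e3,z])-s["position"])@R*100).round(1))
def circ(r,a0,a1,n=10,z=.267): 
    r0,r1=(r,r) if np.isscalar(r) else r
    return [(rr*np.cos(np.radians(a)),rr*np.sin(np.radians(a)),z) for a,rr in zip(np.linspace(a0,a1,n+1)[1:],np.linspace(r0,r1,n+1)[1:])]
E
python3 -c "
from h import *
plan([(-5,-40,.346),(-5,-40,.267)])"
```

```text
t 12.5 tcp [0.6909 0.0869 0.3457] head now [135.9  74.9] F [-0.1  0.2 -0.4]
-18.0 2.9 0.0
-17.9 2.9 7.9
```

Request:
{"name": "jog_arm", "arguments": {"commands": [{"x": -18,"y": 2.9,"z": 0,"turn": 0,"fingers": 0},{"x": -18,"y": 2.9,"z": 0,"turn": 0,"fingers": 0},{"x": -18,"y": 2.9,"z": 0,"turn": 0,"fingers": 0},{"x": -18,"y": 2.9,"z": 0,"turn": 0,"fingers": 0},{"x": -18,"y": 2.9,"z": 0,"turn": 0,"fingers": 0},{"x": -18,"y": 2.9,"z": 0,"turn": 0,"fingers": 0},{"x": -18,"y": 2.9,"z": 3,"turn": 0,"fingers": 0},{"x": -18,"y": 2.9,"z": 5.5,"turn": 0,"fingers": 0},{"x": -18,"y": 2.9,"z": 7.5,"turn": 0,"fingers": 0},{"x": -18,"y": 2.9,"z": 7.5,"turn": 0,"fingers": 0}]}}

```text
time: 13.33
position: [0.5485, -0.0271, 0.2682]
eef_rot: [[0.865, 0.502, -0.008], [0.502, -0.865, 0.001], [-0.006, -0.005, -1.0]]
contact_force: [-0.5, -0.2, -0.7]
grip_width: 0.0105
gripper_force: 30.0
```

```bash
python3 - <<'E'
from h import *
p,M=shot("scene");cv2.imwrite("pics/s8.png",cv2.resize(p["image"][130:290,240:440,::-1],None,fx=3,fy=3))
plan(circ(40,-97,83))
E
```

```text
t 13.38 tcp [ 0.5496 -0.0271  0.2704] head now [ -5.4 -39.1] F [ 0.6  0.7 -0.1]
1.1 0.7 0.3
2.4 0.9 0.3
3.6 0.7 0.3
4.7 0.2 0.3
5.6 -0.7 0.3
6.2 -1.8 0.3
6.4 -3.0 0.3
6.3 -4.3 0.3
5.7 -5.4 0.3
4.8 -6.3 0.3
```

View pics/s8.png

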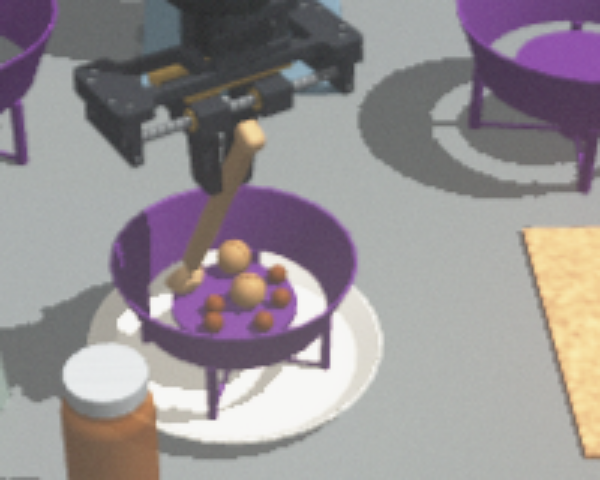

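The head at (186,280) is down inside the bowl on the -y side, clear of the nuts. That was my tenth and last picture, so from here I work from numbers. Stirring starts now.

Request:
{"name": "jog_arm", "arguments": {"commands": [{"x": 1.1,"y": 0.7,"z": 0.3,"turn": 0,"fingers": 0},{"x": 2.4,"y": 0.9,"z": 0.3,"turn": 0,"fingers": 0},{"x": 3.6,"y": 0.7,"z": 0.3,"turn": 0,"fingers": 0},{"x": 4.7,"y": 0.2,"z": 0.3,"turn": 0,"fingers": 0},{"x": 5.6,"y": -0.7,"z": 0.3,"turn": 0,"fingers": 0},{"x": 6.2,"y": -1.8,"z": 0.3,"turn": 0,"fingers": 0},{"x": 6.4,"y": -3.0,"z": 0.3,"turn": 0,"fingers": 0},{"x": 6.3,"y": -4.3,"z": 0.3,"turn": 0,"fingers": 0},{"x": 5.7,"y": -5.4,"z": 0.3,"turn": 0,"fingers": 0},{"x": 4.8,"y": -6.3,"z": 0.3,"turn": 0,"fingers": 0}]}}

```text
time: 14.22
position: [0.5591, 0.0529, 0.2697]
eef_rot: [[0.864, 0.503, -0.0], [0.503, -0.864, 0.001], [0.0, -0.001, -1.0]]
contact_force: [-0.0, -0.7, 0.1]
grip_width: 0.0105
gripper_force: 30.0
```

```bash
cat >> h.py <<'E'
def nuts(off=OFF):
    c=np.array([.504,-.020]);out=[]
    for n in ["scene","top"]:
        p,M=shot(n)
        if n=="top":
            pass
        C=cloud(p,M);hsv=cv2.cvtColor(p["image"],cv2.COLOR_RGB2HSV);H,S,V=[hsv[...,i].astype(int) for i in range(3)]
        d=C[...,:2]-c;near=np.hypot(d[...,0],d[...,1])<.13
        for nm,mask in [("haz",((H<=10)|(H>172))&(S>110)&(V>40)),("wood",(H>10)&(H<24)&(S>60)&(V>60))]:
            k,lab,st,ce=cv2.connectedComponentsWithStats((mask&near&(C[...,2]<.13)).astype(np.uint8))
            for i in range(1,k):
                if st[i,4]>=8:
                    q=C[lab==i];print(n,nm,"n",st[i,4],"px",ce[i].round(0),"rel mm",((np.median(q[:,:2],0)-c)*1000).round(0),"z",np.percentile(q[:,2],[50,95]).round(3))
E
python3 - <<'E'
from h import *
nuts()
plan(circ(40,83,263))
E
```

```text
scene wood n 326 px [328. 220.] rel mm [ 2. 23.] z [0.084 0.119]
scene wood n 13 px [342. 253.] rel mm [35. 57.] z [0.017 0.022]
scene wood n 16 px [321. 263.] rel mm [69.  7.] z [0.018 0.021]
t 14.32 tcp [0.558  0.0522 0.2697] head now [ 3.  40.2] F [ 0.6 -0.5 -1. ]
-1.0 -0.5 0.3
-2.2 -0.7 0.3
-3.4 -0.5 0.3
-4.6 0.0 0.3
-5.5 0.9 0.3
-6.1 2.0 0.3
-6.3 3.2 0.3
-6.1 4.5 0.3
-5.6 5.6 0.3
-4.7 6.5 0.3
```

Request:
{"name": "jog_arm", "arguments": {"commands": [{"x": -1.0,"y": -0.5,"z": 0.3,"turn": 0,"fingers": 0},{"x": -2.2,"y": -0.7,"z": 0.3,"turn": 0,"fingers": 0},{"x": -3.4,"y": -0.5,"z": 0.3,"turn": 0,"fingers": 0},{"x": -4.6,"y": 0.0,"z": 0.3,"turn": 0,"fingers": 0},{"x": -5.5,"y": 0.9,"z": 0.3,"turn": 0,"fingers": 0},{"x": -6.1,"y": 2.0,"z": 0.3,"turn": 0,"fingers": 0},{"x": -6.3,"y": 3.2,"z": 0.3,"turn": 0,"fingers": 0},{"x": -6.1,"y": 4.5,"z": 0.3,"turn": 0,"fingers": 0},{"x": -5.6,"y": 5.6,"z": 0.3,"turn": 0,"fingers": 0},{"x": -4.7,"y": 6.5,"z": 0.3,"turn": 0,"fingers": 0}]}}

```text
time: 15.15
position: [0.5528, -0.0303, 0.2678]
eef_rot: [[0.866, 0.5, 0.001], [0.5, -0.866, -0.0], [0.001, 0.001, -1.0]]
contact_force: [-1.0, 0.6, 1.6]
grip_width: 0.0103
gripper_force: 30.0
```

```bash
sed -i 's/("haz",.*("wood"/("haz",(H<=13)\&(S>110)\&(V>30)),("wood"/; s/(H>10)&(H<24)&(S>60)&(V>60))\]/(H>13)\&(H<24)\&(S>60)\&(V>60))]/' h.py; python3 - <<'E'
from h import *
nuts()
p,M=shot("scene")
for t in ["hazelnut0","walnut0"]:
    print(t,[(np.round(d["at"],3).tolist(),round(d["confidence"],2)) for d in ctrl.recognise(t,p)])
plan(circ((35,22),-97,83))
E
```

```text
scene haz n 15 px [329. 215.] rel mm [-37.  29.] z [0.076 0.078]
scene haz n 14 px [321. 231.] rel mm [21.  8.] z [0.074 0.077]
scene haz n 12 px [342. 252.] rel mm [34. 58.] z [0.019 0.021]
scene haz n 12 px [322. 262.] rel mm [66.  9.] z [0.018 0.021]
scene wood n 248 px [302. 220.] rel mm [-20. -36.] z [0.078 0.12 ]
top haz n 11 px [309. 171.] rel mm [31. 55.] z [0.017 0.021]
top haz n 14 px [319. 189.] rel mm [-42.  26.] z [0.074 0.079]
top wood n 48 px [333. 195.] rel mm [-62. -16.] z [0.075 0.081]
hazelnut0 []
walnut0 [([0.481, -0.073, 0.074], 0.58)]
t 15.4 tcp [ 0.5532 -0.0288  0.2677] head now [ -1.8 -40.8] F [1.  1.1 5.4]
1.1 -0.3 0.1
2.1 -0.2 0.1
3.1 -0.5 0.1
3.9 -1.0 0.1
4.5 -1.7 0.1
4.8 -2.6 0.1
4.8 -3.4 0.1
4.6 -4.2 0.1
4.1 -4.8 0.1
3.5 -5.2 0.1
```

Request:
{"name": "jog_arm", "arguments": {"commands": [{"x": 1.1,"y": -0.3,"z": 0.2,"turn": 0,"fingers": 0},{"x": 2.1,"y": -0.2,"z": 0.2,"turn": 0,"fingers": 0},{"x": 3.1,"y": -0.5,"z": 0.2,"turn": 0,"fingers": 0},{"x": 3.9,"y": -1.0,"z": 0.2,"turn": 0,"fingers": 0},{"x": 4.5,"y": -1.7,"z": 0.2,"turn": 0,"fingers": 0},{"x": 4.8,"y": -2.6,"z": 0.2,"turn": 0,"fingers": 0},{"x": 4.8,"y": -3.4,"z": 0.2,"turn": 0,"fingers": 0},{"x": 4.6,"y": -4.2,"z": 0.2,"turn": 0,"fingers": 0},{"x": 4.1,"y": -4.8,"z": 0.2,"turn": 0,"fingers": 0},{"x": 3.5,"y": -5.2,"z": 0.2,"turn": 0,"fingers": 0}]}}

```text
time: 16.23
position: [0.5594, 0.0355, 0.2676]
eef_rot: [[0.864, 0.503, 0.01], [0.503, -0.864, 0.002], [0.01, 0.003, -1.0]]
contact_force: [7.6, 1.6, 16.9]
grip_width: 0.0106
gripper_force: 30.0
```

```bash
python3 - <<'E'
from h import *
nuts()
plan(circ((26,46),83,263))
E
```

```text
scene haz n 9 px [328. 215.] rel mm [-39.  26.] z [0.077 0.078]
scene haz n 11 px [342. 252.] rel mm [33. 60.] z [0.019 0.021]
scene haz n 12 px [322. 262.] rel mm [67.  9.] z [0.019 0.022]
scene wood n 75 px [311. 212.] rel mm [-53. -15.] z [0.075 0.081]
scene wood n 81 px [296. 219.] rel mm [-27. -50.] z [0.075 0.082]
scene wood n 127 px [328. 226.] rel mm [27. 26.] z [0.088 0.127]
top haz n 8 px [308. 172.] rel mm [30. 56.] z [0.018 0.02 ]
top haz n 16 px [307. 178.] rel mm [ 7. 62.] z [0.018 0.025]
t 16.33 tcp [0.559  0.0349 0.2679] head now [ 4.  22.9] F [ 5.5  0.4 10.8]
-0.6 -0.9 0.1
-1.4 -1.2 0.1
-2.4 -1.3 0.1
-3.4 -1.0 0.1
-4.4 -0.4 0.0
-5.1 0.5 0.0
-5.5 1.7 0.0
-5.5 3.0 0.0
-5.1 4.3 0.1
-4.3 5.4 0.1
```

Request:
{"name": "jog_arm", "arguments": {"commands": [{"x": -0.6,"y": -0.9,"z": -0.5,"turn": 0,"fingers": 0},{"x": -1.4,"y": -1.2,"z": -0.5,"turn": 0,"fingers": 0},{"x": -2.4,"y": -1.3,"z": -0.4,"turn": 0,"fingers": 0},{"x": -3.4,"y": -1.0,"z": -0.3,"turn": 0,"fingers": 0},{"x": -4.4,"y": -0.4,"z": -0.3,"turn": 0,"fingers": 0},{"x": -5.1,"y": 0.5,"z": -0.3,"turn": 0,"fingers": 0},{"x": -5.5,"y": 1.7,"z": -0.3,"turn": 0,"fingers": 0},{"x": -5.5,"y": 3.0,"z": -0.3,"turn": 0,"fingers": 0},{"x": -5.1,"y": 4.3,"z": -0.3,"turn": 0,"fingers": 0},{"x": -4.3,"y": 5.4,"z": -0.3,"turn": 0,"fingers": 0}]}}

```text
time: 17.17
position: [0.5469, -0.037, 0.2678]
eef_rot: [[0.866, 0.499, 0.0], [0.499, -0.866, -0.0], [0.0, 0.0, -1.0]]
contact_force: [0.5, -0.5, -0.1]
grip_width: 0.0101
gripper_force: 30.0
```

```bash
python3 - <<'E'
from h import *
nuts()
prof(lo=-.1,hi=.07)
plan(circ((44,46),-97,83,z=.268))
E
```

```text
scene haz n 13 px [342. 252.] rel mm [34. 58.] z [0.02  0.023]
scene haz n 13 px [322. 263.] rel mm [67.  9.] z [0.019 0.022]
scene wood n 235 px [299. 219.] rel mm [ -6. -42.] z [0.081 0.121]
top haz n 11 px [309. 171.] rel mm [32. 55.] z [0.017 0.022]
top haz n 16 px [307. 178.] rel mm [ 8. 62.] z [0.017 0.022]
top haz n 17 px [313. 194.] rel mm [-47.  45.] z [0.021 0.062]
top wood n 41 px [335. 194.] rel mm [-60. -21.] z [0.078 0.084]
  tool x -0.08 n 48 z med 0.189 max 0.203  world z 0.079 y 0.008
  tool x -0.06 n 40 z med 0.189 max 0.199  world z 0.079 y 0.010
  tool x -0.04 n 92 z med 0.182 max 0.200  world z 0.085 y 0.003
  tool x -0.02 n 65 z med 0.125 max 0.153  world z 0.142 y 0.004
  tool x 0.00 n 70 z med 0.083 max 0.109  world z 0.185 y 0.004
  tool x 0.02 n 141 z med 0.029 max 0.254  world z 0.239 y 0.004
  tool x 0.04 n 118 z med -0.000 max 0.255  world z 0.268 y 0.001
  xmin/max -1.669 0.046
t 17.32 tcp [ 0.5469 -0.0364  0.2673] head now [ -8.1 -48.4] F [-1.1 -0.3 -1.1]
1.7 0.4 -0.1
3.0 0.7 -0.1
4.4 0.5 -0.1
5.7 -0.1 -0.1
6.7 -1.1 -0.1
7.4 -2.3 -0.1
7.7 -3.7 -0.1
7.5 -5.1 -0.1
6.9 -6.4 -0.1
5.9 -7.5 -0.1
```

Request:
{"name": "jog_arm", "arguments": {"commands": [{"x": 1.7,"y": 0.4,"z": -0.1,"turn": 0,"fingers": 0},{"x": 3.0,"y": 0.7,"z": -0.1,"turn": 0,"fingers": 0},{"x": 4.4,"y": 0.5,"z": -0.1,"turn": 0,"fingers": 0},{"x": 5.7,"y": -0.1,"z": -0.1,"turn": 0,"fingers": 0},{"x": 6.7,"y": -1.1,"z": -0.1,"turn": 0,"fingers": 0},{"x": 7.4,"y": -2.3,"z": -0.1,"turn": 0,"fingers": 0},{"x": 7.7,"y": -3.7,"z": -0.1,"turn": 0,"fingers": 0},{"x": 7.5,"y": -5.1,"z": -0.1,"turn": 0,"fingers": 0},{"x": 6.9,"y": -6.4,"z": -0.1,"turn": 0,"fingers": 0},{"x": 5.9,"y": -7.5,"z": -0.1,"turn": 0,"fingers": 0}]}}

```text
time: 18.15
position: [0.5583, 0.0618, 0.2686]
eef_rot: [[0.864, 0.503, -0.001], [0.503, -0.864, 0.001], [-0.0, -0.001, -1.0]]
contact_force: [-0.6, 0.1, -1.3]
grip_width: 0.0101
gripper_force: 30.0
```

```bash
python3 - <<'E'
from h import *
nuts()
plan(circ((46,42),83,263,z=.268))
E
```

```text
scene haz n 11 px [342. 252.] rel mm [32. 58.] z [0.02  0.022]
scene haz n 13 px [322. 263.] rel mm [67.  9.] z [0.018 0.022]
scene wood n 74 px [307. 212.] rel mm [-50. -24.] z [0.076 0.082]
scene wood n 115 px [342. 224.] rel mm [17. 58.] z [0.086 0.126]
scene wood n 87 px [294. 221.] rel mm [-17. -55.] z [0.076 0.082]
t 18.25 tcp [0.5569 0.0614 0.2686] head now [ 1.9 49.4] F [-0.3 -0.2 -0.4]
-1.2 -0.1 0.1
-2.6 -0.3 0.1
-3.9 -0.1 0.1
-5.2 0.5 0.1
-6.2 1.5 0.1
-6.8 2.7 0.1
-7.0 4.1 0.1
-6.8 5.4 0.1
-6.1 6.6 0.1
-5.2 7.5 0.1
```

Request:
{"name": "jog_arm", "arguments": {"commands": [{"x": -1.2,"y": -0.1,"z": 0,"turn": 0,"fingers": 0},{"x": -2.6,"y": -0.3,"z": 0,"turn": 0,"fingers": 0},{"x": -3.9,"y": -0.1,"z": 0,"turn": 0,"fingers": 0},{"x": -5.2,"y": 0.5,"z": 0,"turn": 0,"fingers": 0},{"x": -6.2,"y": 1.5,"z": 0,"turn": 0,"fingers": 0},{"x": -6.8,"y": 2.7,"z": 0,"turn": 0,"fingers": 0},{"x": -7.0,"y": 4.1,"z": 0,"turn": 0,"fingers": 0},{"x": -6.8,"y": 5.4,"z": 0,"turn": 0,"fingers": 0},{"x": -6.1,"y": 6.6,"z": 0,"turn": 0,"fingers": 0},{"x": -5.2,"y": 7.5,"z": 0,"turn": 0,"fingers": 0}]}}

```text
time: 19.08
position: [0.5533, -0.033, 0.269]
eef_rot: [[0.866, 0.499, 0.001], [0.499, -0.866, -0.0], [0.001, 0.001, -1.0]]
contact_force: [-0.2, -0.6, -1.1]
grip_width: 0.0104
gripper_force: 30.0
```

```bash
python3 - <<'E'
from h import *
nuts()
plan(circ((42,36),-97,83,z=.268))
E
```

```text
scene haz n 13 px [343. 252.] rel mm [34. 60.] z [0.019 0.023]
scene haz n 12 px [322. 262.] rel mm [66.  8.] z [0.018 0.02 ]
scene wood n 220 px [297. 221.] rel mm [  6. -43.] z [0.082 0.124]
top haz n 12 px [309. 172.] rel mm [30. 55.] z [0.017 0.024]
top haz n 16 px [307. 178.] rel mm [ 9. 62.] z [0.017 0.021]
top haz n 9 px [312. 192.] rel mm [-38.  48.] z [0.019 0.064]
t 19.18 tcp [ 0.5542 -0.0326  0.2688] head now [ -0.8 -44.6] F [ 0.4  0.5 -1. ]
1.0 0.1 0.1
2.2 0.3 0.1
3.5 0.0 0.1
4.6 -0.6 0.1
5.4 -1.5 0.1
5.9 -2.6 0.1
6.1 -3.8 0.1
5.9 -4.9 0.1
5.3 -5.9 0.1
4.5 -6.7 0.1
```

Request:
{"name": "jog_arm", "arguments": {"commands": [{"x": 1.0,"y": 0.1,"z": 0,"turn": 0,"fingers": 0},{"x": 2.2,"y": 0.3,"z": 0,"turn": 0,"fingers": 0},{"x": 3.5,"y": 0.0,"z": 0,"turn": 0,"fingers": 0},{"x": 4.6,"y": -0.6,"z": 0,"turn": 0,"fingers": 0},{"x": 5.4,"y": -1.5,"z": 0,"turn": 0,"fingers": 0},{"x": 5.9,"y": -2.6,"z": 0,"turn": 0,"fingers": 0},{"x": 6.1,"y": -3.8,"z": 0,"turn": 0,"fingers": 0},{"x": 5.9,"y": -4.9,"z": 0,"turn": 0,"fingers": 0},{"x": 5.3,"y": -5.9,"z": 0,"turn": 0,"fingers": 0},{"x": 4.5,"y": -6.7,"z": 0,"turn": 0,"fingers": 0}]}}

```text
time: 20.02
position: [0.5565, 0.0508, 0.2687]
eef_rot: [[0.864, 0.503, -0.0], [0.503, -0.864, 0.0], [-0.0, -0.001, -1.0]]
contact_force: [0.0, 0.4, -0.8]
grip_width: 0.0102
gripper_force: 30.0
```

```bash
python3 - <<'E'
from h import *
nuts()
plan(circ((40,40),83,263,z=.268))
E
```

```text
scene haz n 14 px [342. 252.] rel mm [33. 58.] z [0.02  0.023]
scene haz n 13 px [322. 263.] rel mm [67.  9.] z [0.019 0.021]
scene wood n 82 px [302. 215.] rel mm [-42. -36.] z [0.075 0.083]
scene wood n 106 px [338. 223.] rel mm [15. 47.] z [0.086 0.126]
scene wood n 74 px [292. 224.] rel mm [ -8. -59.] z [0.075 0.081]
t 20.12 tcp [0.5556 0.0503 0.2687] head now [ 0.6 38.3] F [ 0.1  0.3 -0.2]
-0.7 -0.5 0.1
-1.9 -0.7 0.1
-3.1 -0.6 0.1
-4.3 -0.0 0.1
-5.2 0.9 0.1
-5.8 2.0 0.1
-6.0 3.2 0.1
-5.8 4.4 0.1
-5.3 5.6 0.1
-4.4 6.5 0.1
```

Request:
{"name": "jog_arm", "arguments": {"commands": [{"x": 0,"y": 0,"z": -3,"turn": 0,"fingers": 0},{"x": 0,"y": 0,"z": -7,"turn": 0,"fingers": 0},{"x": 0,"y": 0,"z": -11,"turn": 0,"fingers": 0},{"x": 0,"y": 0,"z": -12,"turn": 0,"fingers": 0},{"x": 4,"y": -4,"z": -12,"turn": 0,"fingers": 0},{"x": 10,"y": -12,"z": -12,"turn": 0,"fingers": 0},{"x": 10,"y": -20,"z": -12,"turn": 0,"fingers": 0},{"x": 10,"y": -20,"z": -12,"turn": 0,"fingers": 0},{"x": 10,"y": -20,"z": -12,"turn": 0,"fingers": 0},{"x": 10,"y": -20,"z": -12,"turn": 0,"fingers": 0}]}}

```text
time: 20.95
position: [0.5416, 0.2783, 0.3885]
eef_rot: [[0.862, 0.506, -0.001], [0.506, -0.862, 0.003], [0.001, -0.003, -1.0]]
contact_force: [0.0, -0.1, -0.7]
grip_width: 0.0105
gripper_force: 30.0
```

```bash
sed -i 's/>=8:/>=4:/' h.py; python3 - <<'E'
from h import *
nuts()
prof(lo=-.1,hi=.07)
to(.5,.3,.3,180);print(ctrl.observe()["qpos"].round(2))
for n in ["scene","top"]:
    p,M=shot(n)
    for t in ["hazelnut0","walnut0"]: print(n,t,[((np.array(d["at"])*1000-[504,-20,0]).round(0).tolist(),round(d["confidence"],2)) for d in ctrl.recognise(t,p)])
E
```

```text
scene haz n 16 px [342. 252.] rel mm [35. 58.] z [0.02  0.023]
scene haz n 13 px [322. 263.] rel mm [67.  9.] z [0.018 0.021]
scene wood n 77 px [302. 215.] rel mm [-42. -36.] z [0.075 0.082]
scene wood n 88 px [292. 224.] rel mm [ -8. -59.] z [0.075 0.082]
top haz n 4 px [324. 160.] rel mm [66.  5.] z [0.017 0.02 ]
top haz n 12 px [309. 171.] rel mm [30. 55.] z [0.017 0.024]
top haz n 14 px [306. 178.] rel mm [ 7. 64.] z [0.017 0.022]
top haz n 6 px [312. 192.] rel mm [-39.  48.] z [0.019 0.022]
top haz n 5 px [316. 195.] rel mm [-48.  36.] z [0.018 0.051]
top wood n 52 px [347. 179.] rel mm [-18. -61.] z [0.076 0.083]
top wood n 55 px [340. 191.] rel mm [-52. -38.] z [0.077 0.085]
  tool x -0.06 n 35 z med 0.188 max 0.202  world z 0.200 y 0.011
  tool x -0.04 n 130 z med 0.166 max 0.199  world z 0.222 y 0.004
  tool x -0.02 n 108 z med 0.118 max 0.148  world z 0.270 y 0.005
  tool x 0.00 n 106 z med 0.081 max 0.106  world z 0.308 y 0.004
  tool x 0.02 n 206 z med 0.026 max 0.068  world z 0.363 y 0.004
  tool x 0.04 n 134 z med -0.002 max 0.027  world z 0.390 y 0.005
  xmin/max -1.662 0.048
t 21.1 tcp [0.5433 0.2742 0.3883] head az 210.3 F [ 0.5 -0.6 -1.3] -> xyz cm [-2.43 -4.4   8.84] turn 0.529
[-0.33  0.41 -0.3   1.54  0.12  1.21 -1.68]
scene hazelnut0 [([40.0, 288.0, 306.0], 0.3)]
scene walnut0 []
top hazelnut0 []
top walnut0 [([-48.0, -37.0, 78.0], 0.64), ([-67.0, 348.0, 9.0], 0.59)]
```

```bash
python3 - <<'E'
from h import *
p,M=shot("top");hsv=cv2.cvtColor(p["image"],cv2.COLOR_RGB2HSV);C=cloud(p,M)
H,S,V=[hsv[...,i].astype(int) for i in range(3)]
for v in range(185,202):
    print(v,' '.join("%3d/%3d"%(H[v,u],V[v,u]) if S[v,u]>60 else "   .   " for u in range(304,324)), )
print()
for v in range(186,200): print(v,' '.join("%3d"%(C[v,u,2]*1000) for u in range(304,324)))
E
```

```text
185 140/ 44 144/ 53    .       .       .       .       .       .       .       .       .    141/ 61 142/ 61 142/ 62 142/ 63 141/ 63 142/ 62 142/ 62 141/ 63 141/ 63
186 140/ 44 140/ 41    .       .       .       .       .       .       .       .       .       .    142/ 59 141/ 62 141/ 63 141/ 63 141/ 63 142/ 62 141/ 62 141/ 62
187 141/ 44 140/ 40 146/ 52    .       .       .       .       .       .       .       .       .    141/ 60 141/ 58 141/ 62 142/ 61 142/ 62 141/ 63 142/ 63 141/ 63
188 142/ 44 140/ 42 141/ 37    .       .       .       .       .       .       .       .       .       .       .    142/ 61 141/ 61 141/ 62 141/ 62 142/ 62 142/ 63
189 140/ 45 143/ 43 141/ 41 145/ 53    .       .       .       .       .       .       .       .       .       .       .    141/ 61 141/ 59 141/ 62 141/ 62 141/ 63
190 140/ 43 140/ 44 140/ 42 141/ 40 142/ 54    .       .       .       .       .       .       .       .       .       .       .       .    141/ 61 141/ 57 142/ 61
191 140/ 43 141/ 39 141/ 42 140/ 42 141/ 40    .      9/ 71  12/ 56  13/ 56  10/ 72    .       .       .       .    
[... 2165 characters left out ...]
   3   3   4   7   2   2  58
192 102 102  93  85  82  71  61  18  22  17   5   5   2   4   4  -2   9   0   5   1
193  99 102  97  90  84  88  69  65  21  21   9   9   2   3   8   0  11   3   6   8
194   2 104  99 103  89  84  87  71  63   0  14  22  15  18   4   3   2   5   5  -1
195   3   4   5 102  99  96  94  87  76  71  60  24  23  18   6   4   2   4   8   3
196   4   0   2   0  97 100  99  88  83  79  69  68  51  13   6   0   0   0   3   7
197   5   0  -2   4   2  99  97  98  99  88  85  79  71  64  61   5   1   5   2   8
198   5   3  -1   6   1   0   0 101 100  97  97  92  89  76  74  67  63  60  57  53
199   3   1   2   5  10   0   4   9 102  97 106 102  94  89  87  85  89  84  80  72
```

All five hazelnuts are on the plate and both walnuts are still in the bowl. Next I'll lay the spoon on the mat.

```bash
python3 -c "
from h import *
to(.455,.310,.24,180)"
```

```text
t 21.45 tcp [0.5448 0.271  0.3887] head az 209.9 F [-0.4 -0.8 -1. ] -> xyz cm [-5.83 -7.87 14.87] turn 0.523
```

Request:
{"name": "jog_arm", "arguments": {"commands": [{"x": -5.8,"y": -7.9,"z": 0,"turn": 0.523,"fingers": 0},{"x": -5.8,"y": -7.9,"z": 0,"turn": 0.523,"fingers": 0},{"x": -5.8,"y": -7.9,"z": 0,"turn": 0.523,"fingers": 0},{"x": -5.8,"y": -7.9,"z": 0,"turn": 0.523,"fingers": 0},{"x": -5.8,"y": -7.9,"z": 4,"turn": 0.523,"fingers": 0},{"x": -5.8,"y": -7.9,"z": 8,"turn": 0.523,"fingers": 0},{"x": -5.8,"y": -7.9,"z": 12,"turn": 0.523,"fingers": 0},{"x": -5.8,"y": -7.9,"z": 14.9,"turn": 0.523,"fingers": 0},{"x": -5.8,"y": -7.9,"z": 14.9,"turn": 0.523,"fingers": 0},{"x": -5.8,"y": -7.9,"z": 14.9,"turn": 0.523,"fingers": 0}]}}

```text
time: 22.28
position: [0.4543, 0.3109, 0.2392]
eef_rot: [[1.0, 0.001, -0.002], [0.001, -1.0, -0.002], [-0.002, 0.002, -1.0]]
contact_force: [0.5, 1.2, 0.3]
grip_width: 0.0106
gripper_force: 30.0
```

```bash
python3 - <<'E'
from h import *
to(.455,.310,.215,180)
prof(lo=-.1,hi=.07)
E
```

```text
t 22.28 tcp [0.4543 0.3109 0.2392] head az 180.1 F [0.5 1.2 0.3] -> xyz cm [0.08 0.08 2.42] turn 0.001
  tool x -0.06 n 29 z med 0.188 max 0.202  world z 0.052 y 0.008
  tool x -0.04 n 80 z med 0.181 max 0.199  world z 0.058 y 0.003
  tool x -0.02 n 54 z med 0.123 max 0.150  world z 0.116 y 0.004
  tool x 0.00 n 74 z med 0.079 max 0.108  world z 0.160 y 0.003
  tool x 0.02 n 112 z med 0.028 max 0.066  world z 0.211 y 0.003
  tool x 0.04 n 92 z med -0.002 max 0.028  world z 0.241 y 0.003
  xmin/max -1.188 0.235
```

Request:
{"name": "jog_arm", "arguments": {"commands": [{"x": -0.6,"y": 0.1,"z": 1.5,"turn": 0,"fingers": 0},{"x": -0.6,"y": 0.1,"z": 3,"turn": 0,"fingers": 0},{"x": 0.3,"y": 0.1,"z": 3.8,"turn": 0,"fingers": 0},{"x": 1.2,"y": 0.1,"z": 4.4,"turn": 0,"fingers": 0},{"x": 2.3,"y": 0.1,"z": 5.1,"turn": 0,"fingers": 0},{"x": 3.3,"y": 0.1,"z": 5.9,"turn": 0,"fingers": 0},{"x": 4.3,"y": 0.1,"z": 6.9,"turn": 0,"fingers": 0},{"x": 5.1,"y": 0.1,"z": 7.9,"turn": 0,"fingers": 0},{"x": 5.1,"y": 0.1,"z": 7.9,"turn": 0,"fingers": 0},{"x": 5.1,"y": 0.1,"z": 7.9,"turn": 0,"fingers": 0}]}}

```text
time: 23.17
position: [0.5067, 0.3111, 0.1621]
eef_rot: [[1.0, 0.001, 0.002], [0.001, -1.0, 0.002], [0.002, -0.001, -1.0]]
contact_force: [1.6, -0.8, 2.4]
grip_width: 0.0104
gripper_force: 30.0
```

```bash
python3 - <<'E'
from h import *
to(.532,.310,.0735,180)
prof(lo=-.18,hi=.09)
E
```

```text
t 23.17 tcp [0.5067 0.3111 0.1621] head az 180.0 F [ 1.6 -0.8  2.4] -> xyz cm [2.51 0.12 8.87] turn 0.001
  tool x -0.12 n 7 z med 0.141 max 0.144  world z 0.021 y 0.015
  tool x -0.10 n 32 z med 0.136 max 0.146  world z 0.025 y 0.007
  tool x -0.08 n 18 z med 0.115 max 0.129  world z 0.047 y 0.006
  tool x -0.06 n 17 z med 0.105 max 0.149  world z 0.057 y 0.006
  tool x -0.04 n 11 z med 0.094 max 0.103  world z 0.068 y 0.006
  tool x -0.02 n 6 z med 0.069 max 0.089  world z 0.093 y 0.006
  tool x -0.00 n 73 z med 0.051 max 0.150  world z 0.111 y 0.007
  tool x 0.02 n 61 z med -0.017 max 0.063  world z 0.179 y 0.005
  tool x 0.04 n 26 z med 0.036 max 0.051  world z 0.126 y 0.006
  tool x 0.06 n 55 z med 0.018 max 0.150  world z 0.144 y 0.003
  tool x 0.08 n 23 z med 0.024 max 0.150  world z 0.138 y 0.004
  xmin/max -1.238 0.181
```

Working: the tilt is down to about 34°. I'll carry on to flat.

Request:
{"name": "jog_arm", "arguments": {"commands": [{"x": 0.8,"y": 0,"z": 1.2,"turn": 0,"fingers": 0},{"x": 1.3,"y": 0,"z": 2.2,"turn": 0,"fingers": 0},{"x": 1.8,"y": 0,"z": 3.5,"turn": 0,"fingers": 0},{"x": 2.2,"y": 0,"z": 4.7,"turn": 0,"fingers": 0},{"x": 2.5,"y": 0,"z": 5.8,"turn": 0,"fingers": 0},{"x": 2.7,"y": 0,"z": 6.7,"turn": 0,"fingers": 0},{"x": 2.7,"y": 0,"z": 7.6,"turn": 0,"fingers": 0},{"x": 2.7,"y": 0,"z": 8.3,"turn": 0,"fingers": 0},{"x": 2.7,"y": 0,"z": 8.6,"turn": 0,"fingers": 0},{"x": 2.7,"y": 0,"z": 8.6,"turn": 0,"fingers": 0}]}}

```text
time: 24.05
position: [0.5334, 0.3107, 0.0774]
eef_rot: [[1.0, 0.001, 0.002], [0.001, -1.0, -0.001], [0.002, 0.001, -1.0]]
contact_force: [-4.4, -6.4, 27.2]
grip_width: 0.0108
gripper_force: 30.0
```

```bash
cat >> h.py <<'E'
def onmat():
    s=ctrl.observe();p,M=shot("scene");C=cloud(p,M)
    hsv=cv2.cvtColor(p["image"],cv2.COLOR_RGB2HSV)
    x,y,z=C[...,0],C[...,1],C[...,2]
    m=(x>.3)&(x<.68)&(abs(y-.31)<.045)&(z>.014)&(z<.06)&(hsv[...,0]>8)&(hsv[...,0]<24)&(hsv[...,1]>60)
    q=C[m]
    for k in np.arange(.34,.66,.02):
        a=q[abs(q[:,0]-k)<.01]
        if len(a)>2: print("  x %.2f n %d y %.3f z %.3f"%(k,len(a),np.median(a[:,1]),np.median(a[:,2])))
    if len(q): print("x range",np.percentile(q[:,0],[1,99]).round(3))
E
python3 - <<'E'
from h import *
to(.532,.310,.0735,180)
onmat()
E
```

```text
t 24.05 tcp [0.5334 0.3107 0.0774] head az 180.1 F [-4.4 -6.4 27.2] -> xyz cm [-0.14  0.07  0.39] turn 0.001
  x 0.38 n 6 y 0.311 z 0.022
  x 0.40 n 7 y 0.299 z 0.019
  x 0.52 n 26 y 0.314 z 0.030
  x 0.54 n 46 y 0.307 z 0.026
  x 0.56 n 36 y 0.307 z 0.025
  x 0.58 n 39 y 0.306 z 0.024
  x 0.60 n 43 y 0.307 z 0.026
  x 0.62 n 28 y 0.309 z 0.022
x range [0.377 0.613]
```

The spoon is flat and all on the mat, x 0.377 to 0.613 and y about 0.307. I'll take off the pressure, release and retreat.

Request:
{"name": "jog_arm", "arguments": {"commands": [{"x": 0,"y": 0,"z": -0.3,"turn": 0,"fingers": 0},{"x": 0,"y": 0,"z": -0.3,"turn": 0,"fingers": 0},{"x": 0,"y": 0,"z": -0.3,"turn": 0,"fingers": 0.2},{"x": 0,"y": 0,"z": -0.3,"turn": 0,"fingers": 0.4},{"x": 0,"y": 0,"z": -0.3,"turn": 0,"fingers": 0.5},{"x": 0,"y": 0,"z": -0.3,"turn": 0,"fingers": 0.5},{"x": 0,"y": 0,"z": -2,"turn": 0,"fingers": 0.5},{"x": 0,"y": 0,"z": -6,"turn": 0,"fingers": 0.5},{"x": 0,"y": 0,"z": -10,"turn": 0,"fingers": 0.5},{"x": 0,"y": 0,"z": -14,"turn": 0,"fingers": 0.5}]}}

```text
time: 24.93
position: [0.5319, 0.3105, 0.2156]
eef_rot: [[1.0, 0.002, -0.001], [0.002, -1.0, -0.001], [-0.001, 0.001, -1.0]]
contact_force: [0.1, 0.2, -0.2]
grip_width: 0.0438
gripper_force: 0.0
```

Request:
{"name": "jog_arm", "arguments": {"commands": [{"x": 0,"y": 0,"z": -8,"turn": 0,"fingers": 0.5},{"x": 0,"y": 0,"z": -8,"turn": 0,"fingers": 0.5},{"x": 0,"y": 0,"z": -8,"turn": 0,"fingers": 0.5},{"x": 0,"y": 0,"z": -8,"turn": 0,"fingers": 0.5},{"x": 0,"y": 0,"z": -8,"turn": 0,"fingers": 0.5},{"x": 0,"y": 0,"z": -8,"turn": 0,"fingers": 0.5},{"x": 0,"y": 0,"z": -8,"turn": 0,"fingers": 0.5},{"x": 0,"y": 0,"z": -8,"turn": 0,"fingers": 0.5},{"x": 0,"y": 0,"z": -8,"turn": 0,"fingers": 0.5},{"x": 0,"y": 0,"z": -8,"turn": 0,"fingers": 0.5}]}}

```text
time: 25.77
position: [0.5323, 0.3107, 0.2941]
eef_rot: [[1.0, 0.002, -0.001], [0.002, -1.0, -0.0], [-0.001, 0.0, -1.0]]
contact_force: [0.2, 0.1, 0.2]
grip_width: 0.044
gripper_force: 0.0
```

```bash
python3 - <<'E'
from h import *
to(.532,.310,.3,180)
onmat(); nuts()
E
```

```text
t 25.77 tcp [0.5323 0.3107 0.2941] head az 180.1 F [0.2 0.1 0.2] -> xyz cm [-0.03  0.07 -0.59] turn 0.002
  x 0.38 n 45 y 0.314 z 0.019
  x 0.40 n 25 y 0.303 z 0.021
  x 0.42 n 23 y 0.307 z 0.025
  x 0.44 n 30 y 0.306 z 0.025
  x 0.46 n 30 y 0.307 z 0.024
  x 0.48 n 35 y 0.307 z 0.024
  x 0.50 n 30 y 0.308 z 0.025
  x 0.52 n 33 y 0.306 z 0.025
  x 0.54 n 36 y 0.307 z 0.025
  x 0.56 n 39 y 0.307 z 0.025
  x 0.58 n 38 y 0.308 z 0.024
  x 0.60 n 51 y 0.307 z 0.026
  x 0.62 n 18 y 0.309 z 0.020
x range [0.375 0.612]
scene haz n 15 px [342. 252.] rel mm [33. 58.] z [0.019 0.022]
scene haz n 14 px [322. 262.] rel mm [66.  8.] z [0.018 0.021]
scene wood n 75 px [302. 215.] rel mm [-41. -36.] z [0.075 0.083]
scene wood n 90 px [292. 224.] rel mm [ -8. -58.] z [0.076 0.082]
top haz n 4 px [324. 160.] rel mm [66.  5.] z [0.02  0.021]
top haz n 12 px [309. 172.] rel mm [29. 55.] z [0.019 0.023]
top haz n 10 px [307. 179.] rel mm [ 6. 62.] z [0.018 0.023]
top haz n 7 px [312. 192.] rel mm [-37.  48.] z [0.015 0.019]
top haz n 5 px [316. 195.] rel mm [-50.  36.] z [0.019 0.053]
top wood n 57 px [347. 179.] rel mm [-17. -61.] z [0.076 0.082]
top wood n 54 px [340. 191.] rel mm [-51. -38.] z [0.076 0.083]
```

```bash
python3 -c "
from station import ctrl
print(ctrl.sign_off())"
```

```text
the job is handed in; nothing more can be done
None
```

The job is handed in, with no verdict returned: after over three turns of stirring, the cameras show all five hazelnuts on the plate, both walnuts in the bowl, and the spoon released flat on the cork mat.

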